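# Lock a forming plate onto the tart press and set the thickness dial

### The job

Change over the tart press: take the dough presser that was left in the press bed and lay it flat on the bench, clear of the bed, and lay the forming plate flat and fully home in the recess of the press bed, then lock it with every T-key hanging in the key stand, each dropped through a slot of its own until its flange sits on the plate and given a quarter turn, so that its wing stands square across the slot. Last, turn the thickness dial until its pointer meets the index mark on the ring, and let go of everything. Do not knock over or push away the other things on the bench.

Things in the scene. Friction and masses are not known exactly. Their poses are not given: they have to be found in the camera images.
- bed: Press bed: fixed grey hollow box, 156 (x) by 206 (y) mm, origin at centre of underside. Top face 50 mm above the table, ringed by a dark rim 6 mm high; recess within the rim 136 by 186 mm. Its 10 mm thick top has four slots, 28 by 60 mm, long along y, at x +-42, y +-58 mm; hollow below down to the table, so a T-head seated there (5 mm under the top) turns freely either way.
- plate_grip (a point): Forming plate, loose, 0.6 kg: aluminium, 130 (x) by 180 (y) by 8 mm, with an upright grip rib in the middle, 16 (x) by 70 (y) by 44 mm high. This point: the rib's centre, 30 mm above the plate's underside; axes as the plate's. Four slots, 20 by 52 mm, long along y, at x +-42, y +-58 mm. Fits the bed's recess with 3 mm to spare each side, either way round, slots over slots.
- presser_grip (a point): Dough presser, loose, 0.25 kg, at first lying in the bed's recess: flat steel plate 80 (x) by 100 (y) by 4 mm with an upright wooden grip rib, 18 (x) by 80 (y) by 40 mm high. This point: the rib's centre, 24 mm above the underside; axes as the presser's.
- stand: Key stand: fixed white plastic box, 146 by 156 mm, 50 mm high, with four slots of 28 by 60 mm (long along its y) at x +-42, y +-38 mm, in which the keys hang upright by their flanges. Origin at the centre of its underside.
- console: Fixed white console, 100 x 100 x 40 mm, that carries the thickness dial on top. Origin at the centre of its underside; the dial turns about its vertical centre line.
- dial_grip (a point): Centre of the dial's upright black grip bar (52 mm long along this frame's x, 14 mm thick along y, 44 mm high), on the dial's axis, 74 mm above the table. The pointer is at the +x end.
- pointer (a point): Tip of the white pointer low on one end of the dial's bar (white line on top of the bar at the same end), 32 mm from the dial's axis.
- mark (a point): The single dark raised index mark on the aluminium ring under the dial, 38 mm from the dial's axis. The ring is fixed; the mark's direction differs from start to start.
- dial (a joint): Dial angle, rad, grows clockwise seen from above, free from 0 to about 3.5 (the mark lies clockwise of the starting pointer, 0.7 to 2.0 rad away); light friction (0.05 N m), stays where left.
- scale: Portion scale, fixed, 100 x 100 x 38 mm: not part of the job.
- slot0 (a point): Centre of slot 0 of the forming plate, on the plate's upper face; axes as the plate's (slot long along y).
- slot1 (a point): Centre of slot 1 of the forming plate, on the plate's upper face; axes as the plate's (slot long along y).
- slot2 (a point): Centre of slot 2 of the forming plate, on the plate's upper face; axes as the plate's (slot long along y).
- slot3 (a point): Centre of slot 3 of the forming plate, on the plate's upper face; axes as the plate's (slot long along y).
- key0_grip (a point): T-key, loose, steel, 0.2 kg, 83 mm tall, may be absent, goes in any slot. From below: T-head 12 (x) by 44 (y) by 12 mm high; stem 14 mm across, 23 long; flange 36 mm across, 6 high, its underside 35 mm above the foot; wing to grip 16 (x) by 44 (y) by 42 mm high, parallel to the T-head. This point: the wing's centre, 27 mm above the flange's underside; axes the key's, z up.
- key1_grip (a point): T-key, loose, steel, 0.2 kg, 83 mm tall, may be absent, goes in any slot. From below: T-head 12 (x) by 44 (y) by 12 mm high; stem 14 mm across, 23 long; flange 36 mm across, 6 high, its underside 35 mm above the foot; wing to grip 16 (x) by 44 (y) by 42 mm high, parallel to the T-head. This point: the wing's centre, 27 mm above the flange's underside; axes the key's, z up.
- key2_grip (a point): T-key, loose, steel, 0.2 kg, 83 mm tall, may be absent, goes in any slot. From below: T-head 12 (x) by 44 (y) by 12 mm high; stem 14 mm across, 23 long; flange 36 mm across, 6 high, its underside 35 mm above the foot; wing to grip 16 (x) by 44 (y) by 42 mm high, parallel to the T-head. This point: the wing's centre, 27 mm above the flange's underside; axes the key's, z up.
- key3_grip (a point): T-key, loose, steel, 0.2 kg, 83 mm tall, may be absent, goes in any slot. From below: T-head 12 (x) by 44 (y) by 12 mm high; stem 14 mm across, 23 long; flange 36 mm across, 6 high, its underside 35 mm above the foot; wing to grip 16 (x) by 44 (y) by 42 mm high, parallel to the T-head. This point: the wing's centre, 27 mm above the flange's underside; axes the key's, z up.
- cutter: Bystander: steel ring cutter, 70 mm across, 35 mm high, loose, origin at its underside.
- tin: Bystander: aluminium tart tin, 84 mm across, 25 mm high, loose, origin at its underside.
- jug: Bystander: white plastic jug, 100 mm high, loose, origin at its underside.
- brush: Bystander: small brush, loose, lying.
- scraper: Bystander: lying steel dough scraper with a white grip, 120 mm wide, loose, origin at its underside.
- bowl: Bystander: steel bowl, 130 mm across, 60 mm high, loose, origin at its underside.
Mind the look-alikes: they are no part of the job. Leave any blue look-alike of the part that bears key0_grip alone.

How it is judged:
On the way, in this order (a step that is already met when the one before it is completed fails the run):
1. the dough presser lies flat on the bench, clear of the bed (horizontal distance between presser_grip and bed above 0.125 m and height (world z) of presser_grip below 0.035 m and angle between presser_grip's own z axis and vertical below 0.1 rad), for 0.2 s.
2. the forming plate lies home in the bed's recess (horizontal distance between plate_grip and bed below 0.007 m and z of plate_grip in the frame of bed below 0.083 m and angle between the y axis of plate_grip and the y axis of bed, either way round below 0.07 rad and angle between plate_grip's own z axis and vertical below 0.04 rad), for 0.2 s.
3. every T-key present is through a slot, seated and turned a quarter turn (all of step 2 and ((horizontal distance between key0_grip and slot0 below 0.016 m and z of key0_grip in the frame of slot0 below 0.03 m) or (horizontal distance between key0_grip and slot1 below 0.016 m and z of key0_grip in the frame of slot1 below 0.03 m) or (horizontal distance between key0_grip and slot2 below 0.016 m and z of key0_grip in the frame of slot2 below 0.03 m) or (horizontal distance between key0_grip and slot3 below 0.016 m and z of key0_grip in the frame of slot3 below 0.03 m)) and angle between the y axis of each of key0_grip, key1_grip, key2_grip, key3_grip and the x axis of plate_grip, either way round below 0.26 rad and angle between each of key0_grip, key1_grip, key2_grip, key3_grip's own z axis and vertical below 0.1 rad and ((horizontal distance between key1_grip and slot0 below 0.016 m and z of key1_grip in the frame of slot0 below 0.03 m) or (horizontal distance between key1_grip and slot1 below 0.016 m and z of key1_grip in the frame of slot1 below 0.03 m) or (horizontal distance between key1_grip and slot2 below 0.016 m and z of key1_grip in the frame of slot2 below 0.03 m) or (horizontal distance between key1_grip and slot3 below 0.016 m and z of key1_grip in the frame of slot3 below 0.03 m)) and ((horizontal distance between key2_grip and slot0 below 0.016 m and z of key2_grip in the frame of slot0 below 0.03 m) or (horizontal distance between key2_grip and slot1 below 0.016 m and z of key2_grip in the frame of slot1 below 0.03 m) or (horizontal distance between key2_grip and slot2 below 0.016 m and z of key2_grip in the frame of slot2 below 0.03 m) or (horizontal distance between key2_grip and slot3 below 0.016 m and z of key2_grip in the frame of slot3 below 0.03 m)) and ((horizontal distance between key3_grip and slot0 below 0.016 m and z of key3_grip in the frame of slot0 below 0.03 m) or (horizontal distance between key3_grip and slot1 below 0.016 m and z of key3_grip in the frame of slot1 below 0.03 m) or (horizontal distance between key3_grip and slot2 below 0.016 m and z of key3_grip in the frame of slot2 below 0.03 m) or (horizontal distance between key3_grip and slot3 below 0.016 m and z of key3_grip in the frame of slot3 below 0.03 m))), for 0.2 s.
4. the dial's pointer is at the index mark (horizontal distance between pointer and mark below 0.0085 m), for 0.2 s.
At the end, for the whole second after the job is handed in: Presser flat on the bench over 125 mm from the bed's centre; plate flat in the recess (7 mm, 0.07 rad, 5 mm in height); every key upright within 16 mm of a slot's centre, seated to 3 mm, wing square across the slot to 0.26 rad; pointer tip within 8.5 mm of the mark seen from above (all of step 1 and all of step 3 and horizontal distance between pointer and mark below 0.0085 m); the robot touches nothing.
It fails at once if a bystander is pushed more than 6 cm (distance of any of cutter, tin, jug, brush, scraper, bowl from where it was at the start of the episode above 0.06 m).
It fails at once if a bystander vessel is knocked over (angle between any of jug, bowl, tin, cutter's own z axis and vertical above 0.7 rad).
Of key0, key1, key2, key3 only 3 to 4 are there at a start; the rules pass over those that are not, and their reading is None.
At some moment in a run one of plate, presser may be knocked a few centimetres aside while the robot is not near it.
It also fails if it takes over 210 s, if anything falls off the work surface, if the arm or the gripper's body presses on something with over 40 N, if the wrist force passes 120 N, or if a joint passes its speed limit or range.

### The arm

A 6-joint arm with a two-finger parallel gripper is mounted at the origin on the work surface. World frame = base frame: x ahead of the robot, y to its left, z up, the work surface at z = 0. Lengths are in m, angles in rad, forces in N, time in s.
With the tool pointing down it reaches from about 0.425 to 0.95 m from the base axis. Payload 3.5 kg.
Tool frame: the origin (TCP) lies midway between the tips of the shut fingers; the grasp point (between the pads) lies 19 mm behind it; z points along the fingers, y is the line along which they close (so a half turn about z gives the same grasp; the last joint's range is limited). The gripper opens to 85 mm and grips with 20 to 120 N. Pads are 22 mm wide; open, the fingers measure 114 mm over their backs; the gripper's body (76 mm by 85 mm) begins 54 mm behind the grasp point. The pads swing forward as they close: fully open they stand 13 mm farther back than shut.
Start: joints at [-1.306, 0.286, 1.577, -0, 1.279, -0.15], TCP at [0.272, -0.618, 0.231] pointing down, gripper open.
Joint ranges: [-2.77, 2.77], [-0.9, 2.22], [0.21, 2.48], [-1.53, 4.67], [0.24, 2.81], [-2.84, 2.84]. Speed limits (rad/s): [2.79, 2.79, 3.14, 3.14, 3.14, 3.14].

### API

Orientations are given as a unit quaternion [x, y, z, w].
In Python, from station import * gives the robot as it stands.
- The arm moves only by the tool play_rows, never from a script. Its argument "targets" is one flat list of numbers, 6 for each row, row after row: the shift along the tool's x, y, z as a fraction of full scale, then the turn, a rotation vector about the tool's x, y, z as a fraction of full scale. A call has 1 to 8 rows; each row is the pose to reach, as a shift and turn from the pose commanded when the call began, along the tool's axes at that moment; what a row does not reach only later rows make up. Full scale, the value 1, is 0.2 m for a shift and pi/2 rad for a turn. A row lasts 1/8 s, in which the tool goes at most 62.5 mm and 10.7 degrees, less where a joint would pass 70% of its speed; a pose out of reach is approached as far as the arm can. A call with a number of a shift or a turn outside -1 to 1 is refused whole. A call with a gripper value outside its range is refused whole. "jaw" is the gripper command: -1 is shut, 1 is fully open, values between are in proportion, set as the call begins (left out, the last holds). The fingers move at their own pace and stop on an object; "squeeze" is the grip in N (left out, the last holds). Time passes only in rows, so rows that repeat a pose let the fingers close. It gives the time, the measured TCP pose, the force, the opening and the grip force at its end, in the units of the state.
- get_state(): the state, without advancing time (a new reading comes with each control period).
- capture(name): name is "scene" or "top" or "wrist"; returns (picture, depth): 384x512x3 uint8, red, green, blue; 384x512 float32, m along the optical axis (not along the pixel's ray), 0 where there is no reading.
- calibration(name): a dict with "camera_matrix" (3x3 intrinsics, pixels), "dist_coeffs" ([k1, k2, p1, p2, k3] as OpenCV has them; the pictures are not rectified), "rvec" (rotation vector, rad) and "tvec" (3), from world to camera coordinates, as OpenCV has them; the wrist camera has in their place "hand_eye" (4x4, takes a point from camera to tool coordinates, whose origin is the TCP and whose axes are the flange's). Camera axes: x right, y down, z forward; pixel columns grow to the right and rows downward; lengths in m; the calibration is good to about 2 mm. A picture is of the moment at which its call begins: read the wrist's pose just before it. calibration takes no time and is no camera call.
- job_done(): hands the job in; it is judged then, once.
Trained networks look in the newest picture that a camera, given by its name, has taken for a name from the list of things; names that differ only in an ending like _2 or _b are one class to them, and where a whole thing is asked for, a point or a joint stands for the part that bears it (a point fixed in the world has none). Each returns a list of dicts, best first, with "score" (0 to 1); they miss things now and then, are a little off and sometimes report something else, mostly with a low value. They report only what shows in the picture. A call takes as long as a camera call. They do not tell look-alikes from the thing itself.
- boxes_of(label, camera): "position" ([x, y, z] in m, in world coordinates, good to about 4 mm: the middle of the surface that is visible of it).
The state is a dict: "clock": time; "joint_positions": joint angles; "joint_vel": joint speeds; "tau": joint torques, N m; "tool_pos": TCP position; "orientation": TCP orientation; "wrist_force": force on the tool from outside, world axes, zero at the start; "ft_torque": the same for the moment, N m; "grip_width": finger opening in m; "grip_force": force on a finger pad.
Only numpy, scipy, OpenCV 4.12 (cv2) and the standard library are available. Lean on these libraries where they do the work, as an engineer would, in place of code of your own. Each camera call takes 0.05 s, during which the arm holds its last target. There are 200 camera calls.

## Working session

There is one attempt and no reset: what is moved stays moved. The work goes in short steps, Python scripts to look and compute and a tool call to move; the robot and the scene stay as the last step left them, time stands still between calls to the robot, and variables do not carry over. Pictures are saved under pics/ and viewed, at most 14 in all, crops included, and the job is handed in when it is done.

Besides the shell and the picture viewer there is one more tool, called after "Emit:" by a JSON object that holds its "api" and its "payload", one argument or row to a line. play_rows: Moves the arm, as the interface text tells. Its arguments: {"type":"object","properties":{"targets":{"type":"array"},"jaw":{"type":"number"},"squeeze":{"type":"number"}},"required":["targets"]}

```bash
mkdir -p pics; ls; cat > h.py <<'E'
from station import *
import numpy as np, cv2
from scipy.spatial.transform import Rotation as R
def world(name,img=None,depth=None,st=None):
    "per-pixel world coords"
    c=calibration(name);K=np.array(c["camera_matrix"]);D=np.array(c["dist_coeffs"])
    h,w=depth.shape
    u,v=np.meshgrid(np.arange(w),np.arange(h))
    p=cv2.undistortPoints(np.stack([u,v],-1).reshape(-1,1,2).astype(np.float64),K,D).reshape(h,w,2)
    P=np.dstack([p,np.ones((h,w))])*depth[...,None]
    if "hand_eye" in c:
        H=np.array(c["hand_eye"]);P=P@H[:3,:3].T+H[:3,3]
        return P@R.from_quat(st["orientation"]).as_matrix().T+np.array(st["tool_pos"])
    Rm=cv2.Rodrigues(np.array(c["rvec"],float))[0]
    return (P-np.array(c["tvec"]).ravel())@Rm
def look(name,fn):
    st=get_state();im,d=capture(name);W=world(name,im,d,st)
    W[d==0]=np.nan
    cv2.imwrite(f"pics/{fn}.png",cv2.cvtColor(im,cv2.COLOR_RGB2BGR));np.savez(f"pics/{fn}.npz",im=im,W=W)
    return im,W
E
python3 - <<'E'
from h import *
for n in("scene","top"):
    im,W=look(n,n+"0")
    c=calibration(n)
    if n=="top":
      for l in ["bed","plate_grip","presser_grip","stand","console","dial_grip","key0_grip","pointer","mark","scale","cutter","tin","jug","brush","scraper","bowl"]:
        print(l,[(np.round(b["position"],3).tolist(),round(b["score"],2)) for b in boxes_of(l,n)][:6])
print({k:np.round(v,3) if not isinstance(v,float) else v for k,v in get_state().items()})
print(calibration("wrist"))
a=cv2.imread("pics/scene0.png");b=cv2.imread("pics/top0.png")
cv2.imwrite("pics/s.png",cv2.resize(a,(800,600)));cv2.imwrite("pics/t.png",cv2.resize(b,(800,600)))
E
```

```text
pics
bed [([0.558, 0.005, 0.048], 0.65)]
plate_grip [([0.434, 0.316, 0.008], 0.85), ([0.456, -0.295, 0.053], 0.22)]
presser_grip [([0.576, 0.019, 0.053], 0.73)]
stand [([0.456, -0.294, 0.051], 0.67)]
console [([0.611, 0.274, 0.042], 0.74)]
dial_grip [([0.622, 0.27, 0.078], 0.69), ([0.392, -0.507, 0.005], 0.44)]
key0_grip [([0.432, -0.151, 0.08], 0.63), ([0.485, -0.25, 0.097], 0.56), ([0.331, -0.189, 0.084], 0.49)]
pointer [([0.626, 0.271, 0.08], 0.45), ([0.4, -0.267, 0.099], 0.27)]
mark [([0.617, 0.274, 0.045], 0.56)]
scale [([0.619, -0.266, 0.037], 0.69)]
cutter [([0.753, 0.014, 0.03], 0.74), ([0.428, 0.316, 0.004], 0.68), ([0.576, 0.022, 0.056], 0.65), ([0.616, -0.265, 0.037], 0.15)]
tin [([0.754, 0.159, 0.013], 0.73)]
jug [([0.611, 0.525, 0.058], 0.83), ([0.409, -0.339, 0.097], 0.47)]
brush [([0.725, -0.178, 0.019], 0.82)]
scraper [([0.393, -0.506, 0.008], 0.69), ([0.729, -0.178, 0.015], 0.49)]
bowl [([0.62, -0.501, 0.028], 0.83), ([0.617, 0.276, 0.045], 0.59)]
{'clock': 0.9, 'joint_positions': array([-1.306,  0.286,  1.577, -0.   ,  1.279, -0.15 ]), 'joint_vel': array([ 0.001, -0
[... 294 characters left out ...]
torque': array([-0.028,  0.052,  0.016]), 'grip_force': 0.0, 'grip_width': 0.0852411894825499}
{'camera_matrix': array([[306.4437768 ,   0.        , 256.88227121],
       [  0.        , 306.4437768 , 188.65821839],
       [  0.        ,   0.        ,   1.        ]]), 'dist_coeffs': array([-0.031381,  0.      ,  0.      ,  0.      ,  0.      ]), 'hand_eye': array([[-1.09790049e-03, -9.65273470e-01, -2.61239206e-01,
         6.67486409e-02],
       [ 9.99998751e-01, -1.35677124e-03,  8.10583399e-04,
        -1.00880464e-03],
       [-1.13687649e-03, -2.61237990e-01,  9.65273754e-01,
        -1.41199860e-01],
       [ 0.00000000e+00,  0.00000000e+00,  0.00000000e+00,
         1.00000000e+00]])}
```

View pics/t.png

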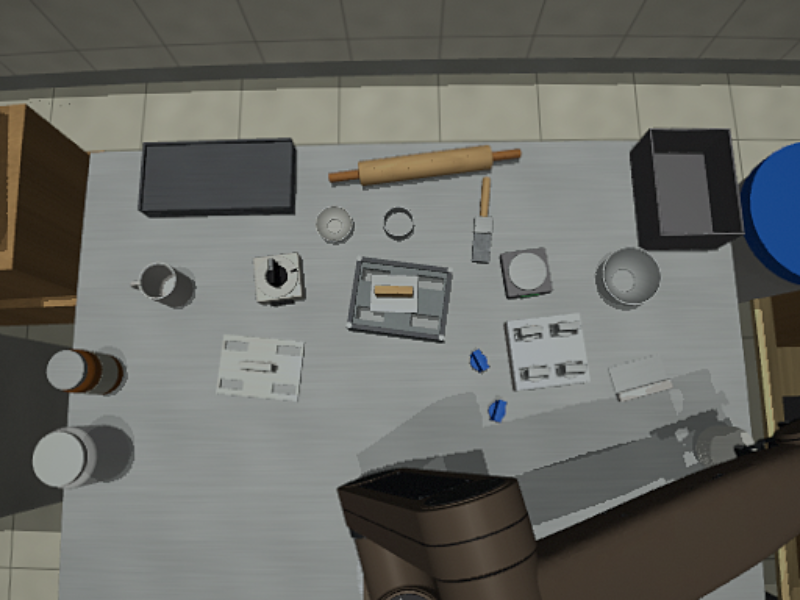

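View pics/s.png

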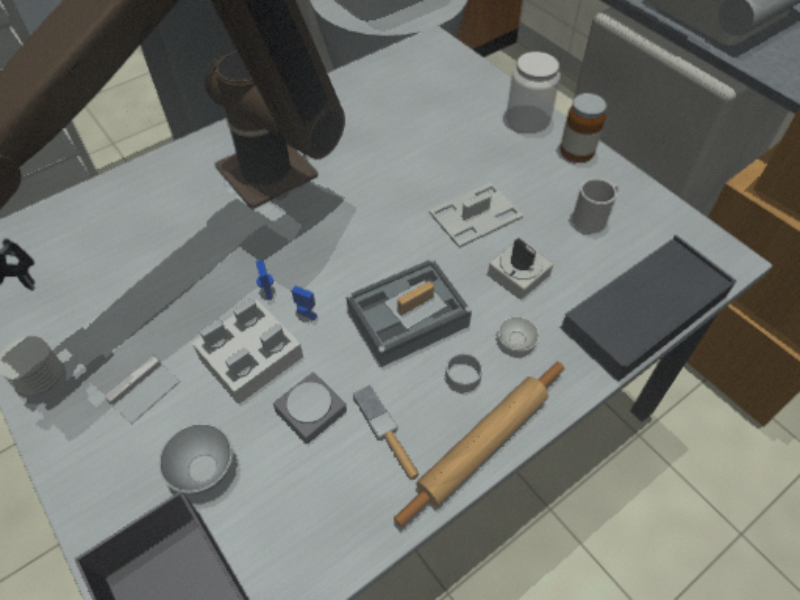

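The top view shows the bed in the middle with the presser in it, the plate on the left, and the stand on the right with four grey keys. The two blue look-alikes stand between stand and robot. I'll fit the poses and plan the first move.

```bash
cat >> h.py <<'E'
def rects(W,zlo,zhi,cx,cy,r,minpts=8,k=3,extra=None):
    "min-area rects of clusters in a height band near (cx,cy): x,y,long-axis angle,long,short,zmedian,n"
    m=(W[...,2]>zlo)&(W[...,2]<zhi)&(np.hypot(W[...,0]-cx,W[...,1]-cy)<r)
    if extra is not None: m&=extra
    n,L=cv2.connectedComponents(m.astype(np.uint8),connectivity=8)
    out=[]
    for i in range(1,n):
        P=W[L==i]
        if len(P)<minpts: continue
        (x,y),(a,b),t=cv2.minAreaRect((P[:,:2]*1000).astype(np.float32))
        t=np.radians(t)+(0 if a>=b else np.pi/2)
        t=(t+np.pi/2)%np.pi-np.pi/2
        out.append(dict(x=round(x/1000,4),y=round(y/1000,4),ang=round(t,3),L=round(max(a,b)),S=round(min(a,b)),z=round(float(np.median(P[:,2])),4),n=len(P),mx=round(float(P[:,0].mean()),4),my=round(float(P[:,1].mean()),4)))
    return sorted(out,key=lambda o:-o["n"])
def tfm(x,y,z,a):
    "tool down; a=world angle of the closing line (tool y)"
    yv=np.array([np.cos(a),np.sin(a),0]);zv=np.array([0,0,-1.]);xv=np.cross(yv,zv)
    return np.array([x,y,z]),np.column_stack([xv,yv,zv])
def plan(*wp,start=None):
    "each wp (x,y,z,a): prints 6 numbers relative to the previous pose, and j6 guess"
    s=get_state()
    p,Rm=(np.array(s["tool_pos"]),R.from_quat(s["orientation"]).as_matrix()) if start is None else tfm(*start)
    for w in wp:
        q,Q=tfm(*w);d=Rm.T@(q-p)/.2;r=R.from_matrix(Rm.T@Q).as_rotvec()/(np.pi/2)
        j6=np.arctan2(q[1],q[0])-w[3]
        print(w,"->",np.round(np.r_[d,r],3).tolist(),"rows",int(np.ceil(max(np.linalg.norm(d)*.2/.0625,np.linalg.norm(r)*90/10.7)))," j6~",round(j6,2))
        p,Rm=q,Q
E
python3 - <<'E'
from h import *
W=np.load("pics/top0.npz")["W"]
for n,a in dict(presser=(.085,.1,.57,.01,.08),bedrim=(.046,.07,.558,.005,.15),plate=(.04,.06,.43,.31,.08),keys=(.085,.11,.456,-.295,.12),dial=(.085,.105,.61,.27,.06),stand=(.044,.056,.456,-.295,.12),platebase=(.004,.02,.43,.31,.14)).items():
    print(n);[print("  ",o) for o in rects(W,*a)[:5]]
plan((.54,.0,.33,-.2),(.54,0,.33,-1.65))
E
```

```text
presser
   {'x': 0.5772, 'y': 0.0224, 'ang': np.float64(1.535), 'L': 75, 'S': 18, 'z': 0.0935, 'n': 141, 'mx': 0.5769, 'my': 0.0218}
bedrim
   {'x': 0.5685, 'y': 0.0102, 'ang': np.float64(1.424), 'L': 208, 'S': 157, 'z': 0.0525, 'n': 2184, 'mx': 0.5687, 'my': 0.0109}
plate
   {'x': 0.4282, 'y': 0.3162, 'ang': np.float64(1.468), 'L': 68, 'S': 16, 'z': 0.0514, 'n': 107, 'mx': 0.4279, 'my': 0.3151}
keys
   {'x': 0.4102, 'y': -0.3413, 'ang': np.float64(-1.553), 'L': 45, 'S': 16, 'z': 0.0967, 'n': 81, 'mx': 0.4098, 'my': -0.3406}
   {'x': 0.4888, 'y': -0.2575, 'ang': np.float64(-1.427), 'L': 44, 'S': 16, 'z': 0.0971, 'n': 78, 'mx': 0.4882, 'my': -0.2566}
   {'x': 0.4968, 'y': -0.3324, 'ang': np.float64(-1.507), 'L': 44, 'S': 16, 'z': 0.0964, 'n': 75, 'mx': 0.4961, 'my': -0.3322}
   {'x': 0.4052, 'y': -0.2684, 'ang': np.float64(1.569), 'L': 44, 'S': 16, 'z': 0.0969, 'n': 75, 'mx': 0.4043, 'my': -0.268}
dial
   {'x': 0.6226, 'y': 0.2765, 'ang': np.float64(0.033), 'L': 54, 'S': 14, 'z': 0.0958, 'n': 79, 'mx': 0.6214, 'my': 0.2763}
stand
   {'x': 0.4504, 'y': -0.2999, 'ang': np.float64(-1.473), 'L': 157, 'S': 147, 'z': 0.0496, 'n': 1480, 'mx': 0.449, 'my': -0.2981}
platebase
   {'x': 0.4308, 'y': 0.318, 'ang': np.float64(1.502), 'L': 186, 'S': 142, 'z': 0.008, 'n': 1454, 'mx': 0.4287, 'my': 0.316}
   {'x': 0.5654, 'y': 0.2889, 'ang': np.float64(1.455), 'L': 23, 'S': 5, 'z': 0.0137, 'n': 9, 'mx': 0.5654, 'my': 0.2882}
(0.54, 0.0, 0.33, -0.2) -> [2.471, -2.287, -0.493, 0.0, 0.0, -0.609] rows 11  j6~ 0.2
(0.54, 0, 0.33, -1.65) -> [0.0, 0.0, 0.0, 0.0, 0.0, 0.923] rows 8  j6~ 1.65
```

```bash
cat > p.py <<'E'
import sys
from h import *
def seg(*wp,start=None):
    s=get_state()
    if start is None:
        p=np.array(s["tool_pos"]);yv=R.from_quat(s["orientation"]).as_matrix()[:,1];a=np.arctan2(yv[1],yv[0])
    else: p=np.array(start[:3]);a=start[3]
    for w in wp:
        q=np.array(w[:3]);da=w[3]-a
        n=1
        while True:
            ok=True;o=[];pp,aa=p,a
            for i in range(n):
                q2,a2=p+(q-p)*(i+1)/n,a+da*(i+1)/n
                Rm=tfm(0,0,0,aa)[1];d=Rm.T@(q2-pp)/.2;r=-(a2-aa)/(np.pi/2)
                rows=np.ceil(max(np.linalg.norm(d)*.2/.06,abs(r)*90/10.5))
                ok&=abs(d).max()<=1 and abs(r)<=1 and rows<=8
                o.append((np.round(d,3).tolist(),round(r,3),int(rows)));pp,aa=q2,a2
            if ok: break
            n+=1
        print(np.round(w,3).tolist(),"j6~",round(np.arctan2(q[1],q[0])-w[3],2))
        for x in o: print("   ",x[0]+[0,0,x[1]],"rows",x[2])
        p,a=q,w[3]
E
python3 - <<'E'
from p import *
seg((.577,.022,.25,-.036),(.577,.022,.065,-.036))
E
```

```text
[0.577, 0.022, 0.25, -0.036] j6~ 0.07
    [0.671, -0.578, -0.023, 0, 0, np.float64(-0.178)] rows 3
    [0.805, -0.37, -0.023, 0, 0, np.float64(-0.178)] rows 3
    [0.876, -0.133, -0.023, 0, 0, np.float64(-0.178)] rows 3
    [0.879, 0.114, -0.023, 0, 0, np.float64(-0.178)] rows 3
[0.577, 0.022, 0.065, -0.036] j6~ 0.07
    [0.0, 0.0, 0.925, 0, 0, -0.0] rows 4
```

Emit:
{"api": "play_rows", "payload": {
  "targets": [0.67, -0.58, -0.02, 0, 0, -0.18, 0.67, -0.58, -0.02, 0, 0, -0.18, 0.67, -0.58, -0.02, 0, 0, -0.18, 0.67, -0.58, -0.02, 0, 0, -0.18],
  "jaw": 0.2,
  "squeeze": 40
}}

```text
clock: 1.4
tool_pos: [0.3494, -0.4548, 0.2357]
orientation: [0.939, 0.344, 0.0, 0.0]
wrist_force: [-0.3, -0.5, 0.3]
grip_width: 0.0511
grip_force: 0.0
```

Emit:
{"api": "play_rows", "payload": {
  "targets": [0.8, -0.37, -0.02, 0, 0, -0.18, 0.8, -0.37, -0.02, 0, 0, -0.18, 0.8, -0.37, -0.02, 0, 0, -0.18, 0.8, -0.37, -0.02, 0, 0, -0.18]
}}

```text
clock: 1.9
tool_pos: [0.4241, -0.2966, 0.2397]
orientation: [0.881, 0.472, 0.0, 0.0]
wrist_force: [-0.3, -0.5, 0.4]
grip_width: 0.0512
grip_force: 0.0
```

Emit:
{"api": "play_rows", "payload": {
  "targets": [0.88, -0.13, -0.02, 0, 0, -0.18, 0.88, -0.13, -0.02, 0, 0, -0.18, 0.88, -0.13, -0.02, 0, 0, -0.18, 0.88, -0.13, -0.02, 0, 0, -0.18]
}}

```text
clock: 2.4
tool_pos: [0.5006, -0.1365, 0.2436]
orientation: [0.806, 0.592, 0.0, 0.0]
wrist_force: [0.1, 0.4, -0.4]
grip_width: 0.0514
grip_force: 0.0
```

Emit:
{"api": "play_rows", "payload": {
  "targets": [0.88, 0.11, -0.02, 0, 0, -0.18, 0.88, 0.11, -0.02, 0, 0, -0.18, 0.88, 0.11, -0.02, 0, 0, -0.18, 0.88, 0.11, -0.02, 0, 0, -0.18, 0.88, 0.11, -0.02, 0, 0, -0.18]
}}

```text
clock: 3.02
tool_pos: [0.5739, 0.0216, 0.247]
orientation: [0.716, 0.698, -0.001, 0.0]
wrist_force: [0.1, 0.7, 0.2]
grip_width: 0.0507
grip_force: 0.0
```

```bash
cat > m.py <<'E'
from p import *
def meas(fn,**k):
    im,W=look("wrist",fn)
    for n,a in k.items():
        print(n);[print("  ",{q:float(v) for q,v in o.items()}) for o in rects(W,*a)[:5]]
    return im,W
E
python3 - <<'E'
from m import *
print(get_state()["tool_pos"],get_state()["clock"])
im,W=meas("w1",presser=(.085,.1,.57,.01,.08),bedrim=(.046,.07,.568,.01,.15))
E
```

```text
[0.57391493 0.02164325 0.2469722 ] 3.025
presser
   {'x': 0.5803, 'y': 0.0245, 'ang': 1.54, 'L': 79.0, 'S': 18.0, 'z': 0.0924, 'n': 1418.0, 'mx': 0.5801, 'my': 0.0259}
bedrim
   {'x': 0.5712, 'y': 0.0112, 'ang': 1.42, 'L': 208.0, 'S': 157.0, 'z': 0.0518, 'n': 18861.0, 'mx': 0.5738, 'my': 0.0226}
```

View pics/w1.png

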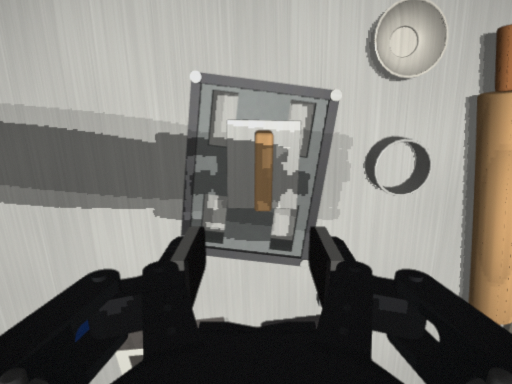

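Presser sits at about (0.579, 0.024), rib along the bed's long side; both cameras agree within 3 mm. Grasp and carry to a free spot at (0.43, 0.52).

```bash
python3 - <<'E'
from p import *
seg((.579,.0235,.066,-.033),(.579,.0235,.2,-.033),(.43,.52,.2,.3),(.43,.52,.017,.3))
E
```

```text
[0.579, 0.024, 0.066, -0.033] j6~ 0.07
    [0.011, 0.026, 0.905, 0, 0, np.float64(0.004)] rows 4
[0.579, 0.024, 0.2, -0.033] j6~ 0.07
    [0.0, 0.0, -0.67, 0, 0, -0.0] rows 3
[0.43, 0.52, 0.2, 0.3] j6~ 0.58
    [0.819, -0.276, 0.0, 0, 0, -0.071] rows 3
    [0.844, -0.183, 0.0, 0, 0, -0.071] rows 3
    [0.859, -0.088, 0.0, 0, 0, -0.071] rows 3
[0.43, 0.52, 0.017, 0.3] j6~ 0.58
    [0.0, 0.0, 0.915, 0, 0, -0.0] rows 4
```

Emit:
{"api": "play_rows", "payload": {
  "targets": [0.01, 0.025, 0.905, 0, 0, 0.004, 0.01, 0.025, 0.905, 0, 0, 0.004, 0.01, 0.025, 0.905, 0, 0, 0.004, 0.01, 0.025, 0.905, 0, 0, 0.004, 0.01, 0.025, 0.905, 0, 0, 0.004, 0.01, 0.025, 0.905, 0, 0, 0.004]
}}

```text
clock: 3.82
tool_pos: [0.5814, 0.0247, 0.0702]
orientation: [0.718, 0.696, 0.002, 0.003]
wrist_force: [-0.4, 0.7, -0.8]
grip_width: 0.0512
grip_force: 0.0
```

Emit:
{"api": "play_rows", "payload": {
  "targets": [0, 0, 0, 0, 0, 0, 0, 0, 0, 0, 0, 0, 0, 0, 0, 0, 0, 0, 0, 0, 0, 0, 0, 0, 0, 0, 0, 0, 0, 0],
  "jaw": -1
}}

```text
clock: 4.45
tool_pos: [0.5799, 0.0255, 0.0681]
orientation: [0.718, 0.696, 0.001, 0.001]
wrist_force: [-0.9, -0.2, 5.7]
grip_width: 0.0172
grip_force: 40.6
```

Emit:
{"api": "play_rows", "payload": {
  "targets": [0, 0, -0.67, 0, 0, 0, 0, 0, -0.67, 0, 0, 0, 0, 0, -0.67, 0, 0, 0, 0, 0, -0.67, 0, 0, 0]
}}

```text
clock: 4.95
tool_pos: [0.5782, 0.0257, 0.1997]
orientation: [0.718, 0.696, -0.0, -0.0]
wrist_force: [-0.4, 0.0, -2.3]
grip_width: 0.0174
grip_force: 40.2
```

Emit:
{"api": "play_rows", "payload": {
  "targets": [0.82, -0.275, 0, 0, 0, -0.07, 0.82, -0.275, 0, 0, 0, -0.07, 0.82, -0.275, 0, 0, 0, -0.07, 0.82, -0.275, 0, 0, 0, -0.07]
}}

```text
clock: 5.45
tool_pos: [0.5255, 0.1937, 0.1962]
orientation: [0.677, 0.736, -0.003, -0.003]
wrist_force: [-0.2, -0.4, -2.8]
grip_width: 0.0171
grip_force: 40.0
```

Emit:
{"api": "play_rows", "payload": {
  "targets": [0.845, -0.185, 0, 0, 0, -0.07, 0.845, -0.185, 0, 0, 0, -0.07, 0.845, -0.185, 0, 0, 0, -0.07, 0.845, -0.185, 0, 0, 0, -0.07]
}}

```text
clock: 5.95
tool_pos: [0.4767, 0.358, 0.1971]
orientation: [0.636, 0.772, -0.002, -0.001]
wrist_force: [-0.5, -1.1, -3.4]
grip_width: 0.0172
grip_force: 40.0
```

Emit:
{"api": "play_rows", "payload": {
  "targets": [0.86, -0.09, 0, 0, 0, -0.07, 0.86, -0.09, 0, 0, 0, -0.07, 0.86, -0.09, 0, 0, 0, -0.07, 0.86, -0.09, 0, 0, 0, -0.07, 0.86, -0.09, 0, 0, 0, -0.07]
}}

```text
clock: 6.58
tool_pos: [0.4292, 0.5204, 0.1981]
orientation: [0.594, 0.804, -0.002, 0.0]
wrist_force: [0.2, -1.1, -2.6]
grip_width: 0.0172
grip_force: 40.0
```

Emit:
{"api": "play_rows", "payload": {
  "targets": [0, 0, 0.4, 0, 0, 0, 0, 0, 0.8, 0, 0, 0, 0, 0, 0.9, 0, 0, 0, 0, 0, 0.9, 0, 0, 0, 0, 0, 0.9, 0, 0, 0, 0, 0, 0.9, 0, 0, 0, 0, 0, 0.9, 0, 0, 0]
}}

```text
clock: 7.45
tool_pos: [0.4292, 0.5223, 0.0213]
orientation: [0.594, 0.804, 0.001, 0.0]
wrist_force: [-0.1, 1.1, -2.6]
grip_width: 0.0174
grip_force: 48.1
```

Emit:
{"api": "play_rows", "payload": {
  "targets": [0, 0, 0.015, 0, 0, 0, 0, 0, 0.015, 0, 0, 0, 0, 0, 0.015, 0, 0, 0]
}}

```text
clock: 7.82
tool_pos: [0.4287, 0.5224, 0.0172]
orientation: [0.594, 0.804, -0.0, -0.0]
wrist_force: [0.3, 0.0, -2.0]
grip_width: 0.017
grip_force: 48.1
```

Emit:
{"api": "play_rows", "payload": {
  "targets": [0, 0, 0, 0, 0, 0, 0, 0, 0, 0, 0, 0, 0, 0, 0, 0, 0, 0, 0, 0, 0, 0, 0, 0],
  "jaw": 0.2
}}

```text
clock: 8.32
tool_pos: [0.4289, 0.5224, 0.0176]
orientation: [0.594, 0.804, 0.0, 0.0]
wrist_force: [-0.1, -0.2, 0.1]
grip_width: 0.0514
grip_force: 0.0
```

Emit:
{"api": "play_rows", "payload": {
  "targets": [0, 0, -1, 0, 0, 0, 0, 0, -1, 0, 0, 0, 0, 0, -1, 0, 0, 0, 0, 0, -1, 0, 0, 0, 0, 0, -1, 0, 0, 0]
}}

```text
clock: 8.95
tool_pos: [0.4291, 0.5226, 0.2185]
orientation: [0.594, 0.804, 0.001, 0.0]
wrist_force: [0.1, -0.4, -1.4]
grip_width: 0.0512
grip_force: 0.0
```

```bash
python3 - <<'E'
from p import *
print(get_state()["tool_pos"])
seg((.43,.31,.25,-.085))
E
```

```text
[0.4291143  0.52259386 0.21852803]
[0.43, 0.31, 0.25, -0.085] j6~ 0.71
    [-0.509, -0.154, -0.079, 0, 0, np.float64(0.122)] rows 2
    [-0.529, -0.054, -0.079, 0, 0, np.float64(0.122)] rows 2
```

Emit:
{"api": "play_rows", "payload": {
  "targets": [-0.51, -0.154, -0.08, 0, 0, 0.12, -0.51, -0.154, -0.08, 0, 0, 0.12, -0.51, -0.154, -0.08, 0, 0, 0.12]
}}

```text
clock: 9.32
tool_pos: [0.4285, 0.4129, 0.2303]
orientation: [0.668, 0.744, -0.003, -0.001]
wrist_force: [-1.0, 0.2, -0.4]
grip_width: 0.0512
grip_force: 0.0
```

Emit:
{"api": "play_rows", "payload": {
  "targets": [-0.53, -0.054, -0.08, 0, 0, 0.12, -0.53, -0.054, -0.08, 0, 0, 0.12, -0.53, -0.054, -0.08, 0, 0, 0.12, -0.53, -0.054, -0.08, 0, 0, 0.12, -0.53, -0.054, -0.08, 0, 0, 0.12]
}}

```text
clock: 9.95
tool_pos: [0.4299, 0.3102, 0.2482]
orientation: [0.734, 0.679, -0.001, -0.0]
wrist_force: [-0.2, -0.1, -0.4]
grip_width: 0.0511
grip_force: 0.0
```

```bash
python3 - <<'E'
from m import *
print(get_state()["tool_pos"])
im,W=meas("w2",plate=(.04,.06,.43,.31,.1),base=(.004,.02,.43,.31,.14),pres=(.03,.06,.43,.52,.1))
im,W=look("top","top1")
for k,a in dict(plate=(.04,.06,.43,.31,.1),pres=(.03,.06,.43,.52,.1)).items(): print(k,rects(W,*a)[:2])
E
```

```text
[0.42988537 0.31020516 0.24821764]
plate
   {'x': 0.4311, 'y': 0.319, 'ang': 1.465, 'L': 69.0, 'S': 16.0, 'z': 0.0505, 'n': 883.0, 'mx': 0.4312, 'my': 0.3201}
base
   {'x': 0.431, 'y': 0.318, 'ang': 1.465, 'L': 180.0, 'S': 130.0, 'z': 0.0066, 'n': 11239.0, 'mx': 0.4318, 'my': 0.3236}
   {'x': 0.5678, 'y': 0.2891, 'ang': -1.449, 'L': 15.0, 'S': 4.0, 'z': 0.0159, 'n': 53.0, 'mx': 0.5668, 'my': 0.2907}
pres
   {'x': 0.4387, 'y': 0.4826, 'ang': -0.034, 'L': 14.0, 'S': 4.0, 'z': 0.0351, 'n': 42.0, 'mx': 0.4374, 'my': 0.4823}
plate [{'x': 0.4282, 'y': 0.3163, 'ang': np.float64(1.473), 'L': 68, 'S': 17, 'z': 0.0515, 'n': 106, 'mx': 0.4279, 'my': 0.3149}]
pres []
```

```bash
python3 - <<'E'
from p import *
seg((.431,.3185,.018,-.106),(.431,.3185,.2,-.106),(.5712,.0115,.2,-.15),(.5712,.0115,.08,-.15))
E
```

```text
[0.431, 0.318, 0.018, -0.106] j6~ 0.74
    [0.021, 0.001, 0.577, 0, 0, np.float64(0.009)] rows 2
    [0.021, 0.001, 0.577, 0, 0, np.float64(0.009)] rows 2
[0.431, 0.318, 0.2, -0.106] j6~ 0.74
    [0.0, 0.0, -0.91, 0, 0, -0.0] rows 4
[0.571, 0.012, 0.2, -0.15] j6~ 0.17
    [-0.726, 0.43, 0.0, 0, 0, 0.014] rows 3
    [-0.716, 0.446, 0.0, 0, 0, 0.014] rows 3
[0.571, 0.012, 0.08, -0.15] j6~ 0.17
    [0.0, 0.0, 0.6, 0, 0, -0.0] rows 2
```

Emit:
{"api": "play_rows", "payload": {
  "targets": [0.02, 0, 0.58, 0, 0, 0.01, 0.02, 0, 0.58, 0, 0, 0.01, 0.02, 0, 0.58, 0, 0, 0.01]
}}

```text
clock: 10.42
tool_pos: [0.4269, 0.3122, 0.1283]
orientation: [0.739, 0.673, -0.005, -0.002]
wrist_force: [-0.7, -0.6, 0.1]
grip_width: 0.0514
grip_force: 0.0
```

Emit:
{"api": "play_rows", "payload": {
  "targets": [0.02, 0, 0.58, 0, 0, 0.01, 0.02, 0, 0.58, 0, 0, 0.01, 0.02, 0, 0.58, 0, 0, 0.01, 0.02, 0, 0.58, 0, 0, 0.01, 0.02, 0, 0.58, 0, 0, 0.01]
}}

```text
clock: 11.05
tool_pos: [0.4338, 0.3186, 0.0212]
orientation: [0.745, 0.667, 0.003, 0.001]
wrist_force: [0.8, -0.4, 0.5]
grip_width: 0.0512
grip_force: 0.0
```

Emit:
{"api": "play_rows", "payload": {
  "targets": [0, 0, 0, 0, 0, 0, 0, 0, 0, 0, 0, 0, 0, 0, 0, 0, 0, 0, 0, 0, 0, 0, 0, 0, 0, 0, 0, 0, 0, 0],
  "jaw": -1,
  "squeeze": 90
}}

```text
clock: 11.68
tool_pos: [0.4315, 0.3176, 0.0188]
orientation: [0.745, 0.667, 0.0, -0.0]
wrist_force: [-1.4, -0.3, 6.9]
grip_width: 0.015
grip_force: 89.3
```

Emit:
{"api": "play_rows", "payload": {
  "targets": [0, 0, -0.4, 0, 0, 0, 0, 0, -0.91, 0, 0, 0, 0, 0, -0.91, 0, 0, 0, 0, 0, -0.91, 0, 0, 0, 0, 0, -0.91, 0, 0, 0, 0, 0, -0.91, 0, 0, 0]
}}

```text
clock: 12.42
tool_pos: [0.4287, 0.3161, 0.1951]
orientation: [0.745, 0.667, -0.004, -0.001]
wrist_force: [0.6, 0.0, -7.4]
grip_width: 0.0148
grip_force: 90.3
```

```bash
python3 - <<'E'
from m import *
s=get_state();print(s["tool_pos"],s["orientation"])
z=s["tool_pos"][2]
im,W=meas("w3",rib=(z-.02,z+.06,s["tool_pos"][0],s["tool_pos"][1],.1),base=(z-.025,z+.06,s["tool_pos"][0],s["tool_pos"][1],.14))
seg((.5712,.0115,.2,-.15))
E
```

```text
[0.42874375 0.31606606 0.19505426] [ 0.74486468  0.66720372 -0.00381632 -0.00111398]
rib
   {'x': 0.4306, 'y': 0.3333, 'ang': 1.465, 'L': 148.0, 'S': 131.0, 'z': 0.183, 'n': 56534.0, 'mx': 0.4324, 'my': 0.347}
base
   {'x': 0.4306, 'y': 0.3333, 'ang': 1.464, 'L': 148.0, 'S': 131.0, 'z': 0.183, 'n': 58091.0, 'mx': 0.4326, 'my': 0.3484}
[0.571, 0.012, 0.2, -0.15] j6~ 0.17
    [-0.718, 0.437, -0.011, 0, 0, np.float64(0.013)] rows 3
    [-0.709, 0.451, -0.011, 0, 0, np.float64(0.013)] rows 3
```

View pics/w3.png

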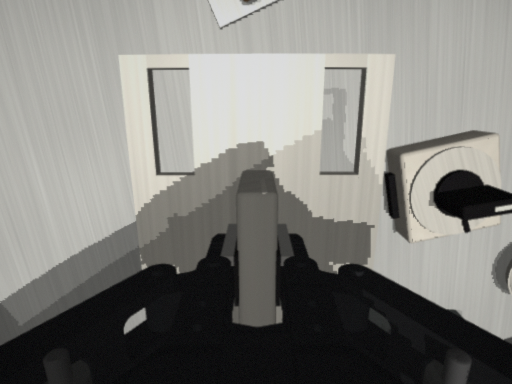

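Emit:
{"api": "play_rows", "payload": {
  "targets": [-0.72, 0.437, -0.02, 0, 0, 0.013, -0.72, 0.437, -0.02, 0, 0, 0.013, -0.72, 0.437, -0.02, 0, 0, 0.013, -0.72, 0.437, -0.02, 0, 0, 0.013]
}}

```text
clock: 12.98
tool_pos: [0.5026, 0.1617, 0.2015]
orientation: [0.753, 0.658, -0.001, -0.0]
wrist_force: [-0.4, -0.2, -6.6]
grip_width: 0.0148
grip_force: 90.4
```

Emit:
{"api": "play_rows", "payload": {
  "targets": [-0.71, 0.45, -0.01, 0, 0, 0.013, -0.71, 0.45, -0.01, 0, 0, 0.013, -0.71, 0.45, -0.01, 0, 0, 0.013, -0.71, 0.45, -0.01, 0, 0, 0.013, -0.71, 0.45, -0.01, 0, 0, 0.013, -0.71, 0.45, -0.01, 0, 0, 0.013]
}}

```text
clock: 13.72
tool_pos: [0.572, 0.0135, 0.2044]
orientation: [0.758, 0.653, -0.0, -0.001]
wrist_force: [-0.3, -0.7, -5.8]
grip_width: 0.0145
grip_force: 90.4
```

Emit:
{"api": "play_rows", "payload": {
  "targets": [0, 0, 0.3, 0, 0, 0, 0, 0, 0.58, 0, 0, 0, 0, 0, 0.58, 0, 0, 0, 0, 0, 0.58, 0, 0, 0, 0, 0, 0.58, 0, 0, 0]
}}

```text
clock: 14.35
tool_pos: [0.5757, 0.0119, 0.0933]
orientation: [0.758, 0.652, 0.002, 0.003]
wrist_force: [-0.7, -1.0, -5.4]
grip_width: 0.0152
grip_force: 90.7
```

```bash
python3 - <<'E'
from p import *
s=get_state();print(s["tool_pos"])
seg((.5712,.0105,.083,-.15),(.5712,.0105,.068,-.15))
E
```

```text
[0.57572479 0.01190687 0.09330829]
[0.571, 0.01, 0.083, -0.15] j6~ 0.17
    [-0.01, -0.021, 0.052, 0, 0, np.float64(-0.0)] rows 1
[0.571, 0.01, 0.068, -0.15] j6~ 0.17
    [0.0, 0.0, 0.075, 0, 0, -0.0] rows 1
```

Emit:
{"api": "play_rows", "payload": {
  "targets": [0, 0, 0, 0, 0, 0, 0, 0, 0, 0, 0, 0, 0, 0, 0, 0, 0, 0, 0, 0, 0, 0, 0, 0]
}}

```text
clock: 14.85
tool_pos: [0.5728, 0.012, 0.0893]
orientation: [0.758, 0.652, -0.0, -0.0]
wrist_force: [-0.4, 0.6, -6.0]
grip_width: 0.0145
grip_force: 90.7
```

```bash
python3 - <<'E'
from p import *
s=get_state();print(s["tool_pos"])
seg((.5712,.0105,.068,-.15))
E
```

```text
[0.5728077  0.01195577 0.08931813]
[0.571, 0.01, 0.068, -0.15] j6~ 0.17
    [-0.008, -0.007, 0.107, 0, 0, np.float64(-0.001)] rows 1
```

Emit:
{"api": "play_rows", "payload": {
  "targets": [-0.008, -0.007, 0, 0, 0, 0, -0.008, -0.007, 0.04, 0, 0, 0, -0.008, -0.007, 0.07, 0, 0, 0, -0.008, -0.007, 0.1, 0, 0, 0, -0.008, -0.007, 0.105, 0, 0, 0, -0.008, -0.007, 0.105, 0, 0, 0, -0.008, -0.007, 0.105, 0, 0, 0]
}}

```text
clock: 15.72
tool_pos: [0.5714, 0.0106, 0.0688]
orientation: [0.758, 0.652, 0.0, 0.0]
wrist_force: [-2.6, -0.7, -0.9]
grip_width: 0.0148
grip_force: 91.6
```

Emit:
{"api": "play_rows", "payload": {
  "targets": [0, 0, 0, 0, 0, 0, 0, 0, 0, 0, 0, 0, 0, 0, 0, 0, 0, 0, 0, 0, 0, 0, 0, 0],
  "jaw": 0.2
}}

```text
clock: 16.23
tool_pos: [0.5716, 0.0106, 0.0686]
orientation: [0.758, 0.652, 0.0, 0.0]
wrist_force: [0.2, -0.3, -0.5]
grip_width: 0.0516
grip_force: 0.0
```

Emit:
{"api": "play_rows", "payload": {
  "targets": [0, 0, -0.9, 0, 0, 0, 0, 0, -0.9, 0, 0, 0, 0, 0, -0.9, 0, 0, 0, 0, 0, -0.9, 0, 0, 0, 0, 0, -0.9, 0, 0, 0, 0, 0, -0.9, 0, 0, 0]
}}

```text
clock: 16.98
tool_pos: [0.5701, 0.0108, 0.2457]
orientation: [0.758, 0.652, -0.001, -0.002]
wrist_force: [0.9, 0.3, 0.2]
grip_width: 0.0511
grip_force: 0.0
```

```bash
python3 - <<'E'
from m import *
s=get_state();print(s["tool_pos"])
im,W=meas("w4",rib=(.085,.12,.571,.01,.1),bed=(.04,.08,.571,.01,.15))
g=im.min(2)>150
print(rects(W,.05,.07,.571,.01,.14,extra=g)[:2])
z=W[(np.hypot(W[...,0]-.571,W[...,1]-.01)<.05)&(W[...,2]<.08)][:,2];print("plate top z",np.median(z))
im,W=look("top","top2")
for k,a in dict(pres=(.03,.06,.43,.52,.12),pbase=(-.002,.01,.43,.52,.12)).items(): print(k,rects(W,*a)[:2])
E
```

```text
[0.57006464 0.01080455 0.24570177]
rib
   {'x': 0.5716, 'y': 0.0123, 'ang': 1.428, 'L': 69.0, 'S': 16.0, 'z': 0.1005, 'n': 1163.0, 'mx': 0.5718, 'my': 0.0141}
bed
   {'x': 0.571, 'y': 0.0118, 'ang': 1.419, 'L': 207.0, 'S': 158.0, 'z': 0.0562, 'n': 21085.0, 'mx': 0.5724, 'my': 0.024}
[{'x': 0.5718, 'y': 0.0116, 'ang': np.float64(1.421), 'L': 181, 'S': 130, 'z': 0.0566, 'n': 6912, 'mx': 0.589, 'my': 0.0533}, {'x': 0.5069, 'y': -0.028, 'ang': np.float64(1.266), 'L': 43, 'S': 16, 'z': 0.0566, 'n': 348, 'mx': 0.5066, 'my': -0.0287}]
plate top z 0.05658686817778577
pres [{'x': 0.4272, 'y': 0.5198, 'ang': np.float64(-1.31), 'L': 79, 'S': 19, 'z': 0.0431, 'n': 141, 'mx': 0.4264, 'my': 0.5188}, {'x': 0.4208, 'y': 0.6293, 'ang': np.float64(0.078), 'L': 59, 'S': 11, 'z': 0.0444, 'n': 81, 'mx': 0.4204, 'my': 0.6285}]
pbase [{'x': 0.4303, 'y': 0.5181, 'ang': np.float64(0.062), 'L': 238, 'S': 234, 'z': 0.0011, 'n': 2851, 'mx': 0.4277, 'my': 0.5176}]
```

View pics/w4.png

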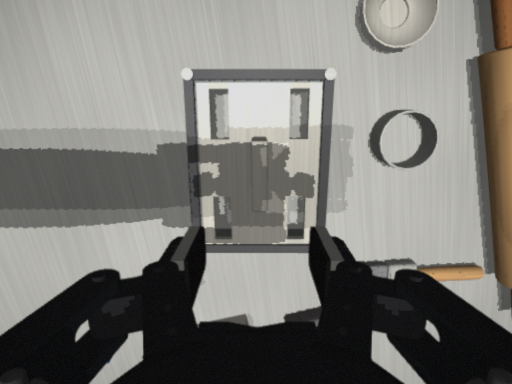

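Plate is home: its centre is within 1 mm of the bed centre and its angle matches. Now over to the stand.

```bash
python3 - <<'E'
from p import *
seg((.453,-.30,.25,.05))
E
```

```text
[0.453, -0.3, 0.25, 0.05] j6~ -0.63
    [-0.812, -0.173, -0.01, 0, 0, np.float64(-0.064)] rows 3
    [-0.791, -0.254, -0.01, 0, 0, np.float64(-0.064)] rows 3
```

Emit:
{"api": "play_rows", "payload": {
  "targets": [-0.81, -0.173, -0.01, 0, 0, -0.064, -0.81, -0.173, -0.01, 0, 0, -0.064, -0.81, -0.173, -0.01, 0, 0, -0.064, -0.81, -0.173, -0.01, 0, 0, -0.064]
}}

```text
clock: 17.58
tool_pos: [0.5116, -0.1464, 0.2493]
orientation: [0.726, 0.688, -0.0, -0.001]
wrist_force: [0.1, 0.5, -0.5]
grip_width: 0.0512
grip_force: 0.0
```

Emit:
{"api": "play_rows", "payload": {
  "targets": [-0.79, -0.254, -0.01, 0, 0, -0.064, -0.79, -0.254, -0.01, 0, 0, -0.064, -0.79, -0.254, -0.01, 0, 0, -0.064, -0.79, -0.254, -0.01, 0, 0, -0.064, -0.79, -0.254, -0.01, 0, 0, -0.064, -0.79, -0.254, -0.01, 0, 0, -0.064]
}}

```text
clock: 18.32
tool_pos: [0.4547, -0.2981, 0.252]
orientation: [0.688, 0.725, 0.0, -0.0]
wrist_force: [0.5, -0.0, -0.5]
grip_width: 0.0514
grip_force: 0.0
```

```bash
python3 - <<'E'
from m import *
s=get_state();print(s["tool_pos"])
im,W=meas("w5",keys=(.085,.11,.453,-.3,.12),stand=(.044,.056,.453,-.3,.12))
E
```

```text
[ 0.45467726 -0.29808346  0.25198642]
keys
   {'x': 0.4907, 'y': -0.2554, 'ang': -1.427, 'L': 44.0, 'S': 16.0, 'z': 0.0964, 'n': 803.0, 'mx': 0.4901, 'my': -0.255}
   {'x': 0.4067, 'y': -0.2661, 'ang': -1.515, 'L': 44.0, 'S': 16.0, 'z': 0.0963, 'n': 790.0, 'mx': 0.4075, 'my': -0.2657}
   {'x': 0.4123, 'y': -0.3404, 'ang': -1.546, 'L': 44.0, 'S': 16.0, 'z': 0.0964, 'n': 703.0, 'mx': 0.413, 'my': -0.339}
   {'x': 0.4983, 'y': -0.3325, 'ang': -1.505, 'L': 43.0, 'S': 16.0, 'z': 0.0964, 'n': 698.0, 'mx': 0.4976, 'my': -0.3309}
stand
   {'x': 0.4522, 'y': -0.2983, 'ang': -1.474, 'L': 157.0, 'S': 147.0, 'z': 0.0487, 'n': 12127.0, 'mx': 0.4528, 'my': -0.2915}
```

View pics/w5.png

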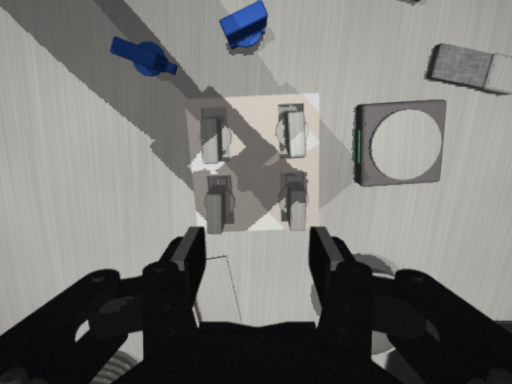

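```bash
cat > k.py <<'E'
from p import *
c=np.array([.5717,.0115]);X=np.array([.9886,-.1502]);Y=np.array([.1502,.9886])
slots=[c+sx*.042*X+sy*.058*Y for sx in(1,-1) for sy in(-1,1)]
keys=[(.4905,-.2555,.144),(.4983,-.3320,.066),(.4068,-.2662,.05),(.4124,-.3402,.025)]
def cyc(i,start=None):
    k=keys[i];s=slots[i];print("key",k,"slot",s.round(4))
    seg((k[0],k[1],.2,k[2]),(k[0],k[1],.064,k[2]),(k[0],k[1],.2,k[2]),(s[0],s[1],.2,-.15),(s[0],s[1],.125,-.15),(s[0],s[1],.0725,-.15),(s[0],s[1],.0725,.635),(s[0],s[1],.0725,1.42),(s[0],s[1],.2,1.42),start=start)
    return (s[0],s[1],.2,1.42)
E
python3 -c "
from k import *
cyc(0)"
```

```text
key (0.4905, -0.2555, 0.144) slot [ 0.6045 -0.0521]
[0.49, -0.256, 0.2, 0.144] j6~ -0.62
    [0.204, 0.19, 0.261, 0, 0, np.float64(-0.058)] rows 2
[0.49, -0.256, 0.064, 0.144] j6~ -0.62
    [0.0, 0.0, 0.68, 0, 0, -0.0] rows 3
[0.49, -0.256, 0.2, 0.144] j6~ -0.62
    [0.0, 0.0, -0.68, 0, 0, -0.0] rows 3
[0.605, -0.052, 0.2, -0.15] j6~ 0.06
    [0.924, 0.71, 0.0, 0, 0, 0.187] rows 4
[0.605, -0.052, 0.125, -0.15] j6~ 0.06
    [0.0, 0.0, 0.375, 0, 0, -0.0] rows 2
[0.605, -0.052, 0.072, -0.15] j6~ 0.06
    [0.0, 0.0, 0.262, 0, 0, -0.0] rows 1
[0.605, -0.052, 0.072, 0.635] j6~ -0.72
    [0.0, 0.0, 0.0, 0, 0, -0.5] rows 5
[0.605, -0.052, 0.072, 1.42] j6~ -1.51
    [0.0, 0.0, 0.0, 0, 0, -0.5] rows 5
[0.605, -0.052, 0.2, 1.42] j6~ -1.51
    [0.0, 0.0, -0.638, 0, 0, -0.0] rows 3
```

Emit:
{"api": "play_rows", "payload": {
  "targets": [0.204, 0.19, 0.26, 0, 0, -0.058, 0.204, 0.19, 0.26, 0, 0, -0.058, 0.204, 0.19, 0.26, 0, 0, -0.058, 0.204, 0.19, 0.26, 0, 0, -0.058, 0.204, 0.19, 0.26, 0, 0, -0.058]
}}

```text
clock: 19.0
tool_pos: [0.4902, -0.258, 0.2019]
orientation: [0.656, 0.755, -0.0, 0.001]
wrist_force: [0.4, 0.2, 0.4]
grip_width: 0.0514
grip_force: 0.0
```

Emit:
{"api": "play_rows", "payload": {
  "targets": [0, 0, 0.3, 0, 0, 0, 0, 0, 0.6, 0, 0, 0, 0, 0, 0.68, 0, 0, 0, 0, 0, 0.68, 0, 0, 0, 0, 0, 0.68, 0, 0, 0, 0, 0, 0.68, 0, 0, 0]
}}

```text
clock: 19.75
tool_pos: [0.4915, -0.2582, 0.067]
orientation: [0.655, 0.755, 0.0, 0.002]
wrist_force: [-0.2, 0.2, -0.4]
grip_width: 0.051
grip_force: 0.0
```

Emit:
{"api": "play_rows", "payload": {
  "targets": [0, 0, 0, 0, 0, 0, 0, 0, 0, 0, 0, 0, 0, 0, 0, 0, 0, 0, 0, 0, 0, 0, 0, 0, 0, 0, 0, 0, 0, 0],
  "jaw": -1,
  "squeeze": 70
}}

```text
clock: 20.38
tool_pos: [0.4903, -0.2572, 0.0651]
orientation: [0.655, 0.755, 0.0, 0.0]
wrist_force: [-0.5, 0.9, 6.0]
grip_width: 0.015
grip_force: 68.4
```

Emit:
{"api": "play_rows", "payload": {
  "targets": [0, 0, -0.3, 0, 0, 0, 0, 0, -0.68, 0, 0, 0, 0, 0, -0.68, 0, 0, 0, 0, 0, -0.68, 0, 0, 0, 0, 0, -0.68, 0, 0, 0]
}}

```text
clock: 21.0
tool_pos: [0.4884, -0.2558, 0.1969]
orientation: [0.655, 0.755, -0.0, -0.003]
wrist_force: [0.0, -0.6, -1.9]
grip_width: 0.015
grip_force: 69.2
```

Emit:
{"api": "play_rows", "payload": {
  "targets": [0.924, 0.71, 0, 0, 0, 0.187, 0.924, 0.71, 0, 0, 0, 0.187, 0.924, 0.71, 0, 0, 0, 0.187, 0.924, 0.71, 0, 0, 0, 0.187, 0.924, 0.71, 0, 0, 0, 0.187, 0.924, 0.71, 0, 0, 0, 0.187, 0.924, 0.71, 0, 0, 0, 0.187]
}}

```text
clock: 21.88
tool_pos: [0.6036, -0.055, 0.199]
orientation: [0.759, 0.651, -0.001, -0.001]
wrist_force: [0.3, -0.8, -1.8]
grip_width: 0.015
grip_force: 69.1
```

Emit:
{"api": "play_rows", "payload": {
  "targets": [0, 0, 0.37, 0, 0, 0, 0, 0, 0.37, 0, 0, 0, 0, 0, 0.37, 0, 0, 0, 0, 0, 0.37, 0, 0, 0, 0, 0, 0.37, 0, 0, 0, 0, 0, 0.37, 0, 0, 0, 0, 0, 0.37, 0, 0, 0]
}}

```text
clock: 22.75
tool_pos: [0.6047, -0.054, 0.1269]
orientation: [0.759, 0.651, 0.0, 0.0]
wrist_force: [-0.2, -0.9, -2.2]
grip_width: 0.015
grip_force: 69.0
```

```bash
python3 - <<'E'
from k import *
s=get_state();print(s["tool_pos"])
look("wrist","w6")
seg((*slots[0],.0725,-.15))
E
```

```text
[ 0.60473046 -0.05396402  0.12692484]
[0.605, -0.052, 0.072, -0.15] j6~ 0.06
    [0.009, -0.002, 0.271, 0, 0, np.float64(-0.001)] rows 1
```

View pics/w6.png

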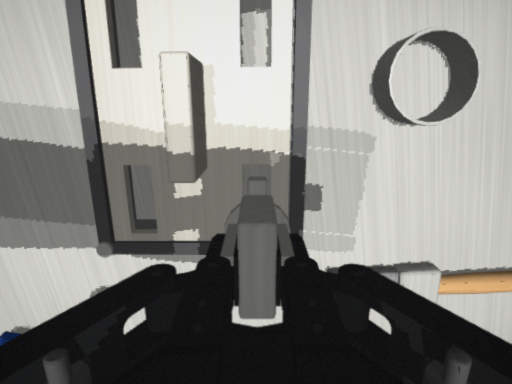

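The T-head is lined up over the slot (head at px 257,185; slot columns 243–272). Insert.

Emit:
{"api": "play_rows", "payload": {
  "targets": [0, 0, 0.1, 0, 0, 0, 0, 0, 0.2, 0, 0, 0, 0, 0, 0.265, 0, 0, 0, 0, 0, 0.265, 0, 0, 0, 0, 0, 0.265, 0, 0, 0, 0, 0, 0.265, 0, 0, 0]
}}

```text
clock: 23.55
tool_pos: [0.604, -0.0538, 0.0732]
orientation: [0.759, 0.651, -0.0, -0.001]
wrist_force: [-3.7, 0.6, 4.5]
grip_width: 0.0147
grip_force: 70.0
```

Emit:
{"api": "play_rows", "payload": {
  "targets": [0, 0, 0, 0, 0, -0.5, 0, 0, 0, 0, 0, -0.5, 0, 0, 0, 0, 0, -0.5, 0, 0, 0, 0, 0, -0.5, 0, 0, 0, 0, 0, -0.5, 0, 0, 0, 0, 0, -0.5]
}}

```text
clock: 24.3
tool_pos: [0.605, -0.0539, 0.0732]
orientation: [0.453, 0.892, 0.0, 0.001]
wrist_force: [0.8, 1.6, -0.6]
grip_width: 0.0153
grip_force: 69.5
```

Emit:
{"api": "play_rows", "payload": {
  "targets": [0, 0, 0, 0, 0, -0.5, 0, 0, 0, 0, 0, -0.5, 0, 0, 0, 0, 0, -0.5, 0, 0, 0, 0, 0, -0.5, 0, 0, 0, 0, 0, -0.5, 0, 0, 0, 0, 0, -0.5, 0, 0, 0, 0, 0, -0.5]
}}

```text
clock: 25.18
tool_pos: [0.6046, -0.0543, 0.0732]
orientation: [0.077, 0.997, -0.0, 0.0]
wrist_force: [1.0, -1.1, -0.7]
grip_width: 0.015
grip_force: 69.6
```

```bash
python3 - <<'E'
from k import *
s=get_state();print(s["tool_pos"],s["wrist_force"],s["ft_torque"])
seg((*slots[0],.2,1.42))
E
```

```text
[ 0.60455918 -0.05426432  0.07319482] [ 0.95131067 -1.07595831 -0.73944027] [-0.15497882 -0.0963627  -0.03585136]
[0.605, -0.052, 0.2, 1.42] j6~ -1.51
    [0.002, 0.01, -0.634, 0, 0, np.float64(-0.002)] rows 3
```

Emit:
{"api": "play_rows", "payload": {
  "targets": [0, 0, 0, 0, 0, 0, 0, 0, 0, 0, 0, 0, 0, 0, 0, 0, 0, 0, 0, 0, 0, 0, 0, 0],
  "jaw": 0.1
}}

```text
clock: 25.68
tool_pos: [0.6044, -0.0539, 0.0733]
orientation: [0.076, 0.997, 0.0, -0.0]
wrist_force: [0.3, 0.1, -0.9]
grip_width: 0.0471
grip_force: 0.0
```

Emit:
{"api": "play_rows", "payload": {
  "targets": [0, 0, -0.3, 0, 0, 0, 0, 0, -0.65, 0, 0, 0, 0, 0, -0.65, 0, 0, 0, 0, 0, -0.65, 0, 0, 0, 0, 0, -0.65, 0, 0, 0, 0, 0, -0.65, 0, 0, 0]
}}

```text
clock: 26.42
tool_pos: [0.6034, -0.0537, 0.2009]
orientation: [0.076, 0.997, 0.0, -0.002]
wrist_force: [-0.6, -0.1, 0.6]
grip_width: 0.0468
grip_force: 0.0
```

```bash
python3 - <<'E'
from m import *
from k import *
s=get_state();print(s["tool_pos"])
meas("w7",tall=(.09,.12,.571,.01,.11))
im,W=look("top","top3")
print(rects(W,.09,.12,.571,.01,.11)[:3])
cyc(1)
E
```

```text
[ 0.60339031 -0.05369471  0.20091873]
tall
   {'x': 0.5713, 'y': 0.0114, 'ang': 1.419, 'L': 71.0, 'S': 16.0, 'z': 0.1003, 'n': 1860.0, 'mx': 0.571, 'my': 0.0106}
   {'x': 0.6037, 'y': -0.0531, 'ang': -0.157, 'L': 43.0, 'S': 15.0, 'z': 0.1044, 'n': 1050.0, 'mx': 0.6021, 'my': -0.0531}
[]
key (0.4983, -0.332, 0.066) slot [0.6219 0.0625]
[0.498, -0.332, 0.2, 0.066] j6~ -0.65
    [0.155, -0.727, 0.004, 0, 0, np.float64(0.43)] rows 4
    [-0.334, -0.664, 0.004, 0, 0, np.float64(0.43)] rows 4
[0.498, -0.332, 0.064, 0.066] j6~ -0.65
    [0.0, 0.0, 0.68, 0, 0, -0.0] rows 3
[0.498, -0.332, 0.2, 0.066] j6~ -0.65
    [0.0, 0.0, -0.68, 0, 0, -0.0] rows 3
[0.622, 0.063, 0.2, -0.15] j6~ 0.25
    [0.964, 0.373, 0.0, 0, 0, 0.069] rows 4
    [0.998, 0.267, 0.0, 0, 0, 0.069] rows 4
[0.622, 0.063, 0.125, -0.15] j6~ 0.25
    [0.0, 0.0, 0.375, 0, 0, -0.0] rows 2
[0.622, 0.063, 0.072, -0.15] j6~ 0.25
    [0.0, 0.0, 0.262, 0, 0, -0.0] rows 1
[0.622, 0.063, 0.072, 0.635] j6~ -0.53
    [0.0, 0.0, 0.0, 0, 0, -0.5] rows 5
[0.622, 0.063, 0.072, 1.42] j6~ -1.32
    [0.0, 0.0, 0.0, 0, 0, -0.5] rows 5
[0.622, 0.063, 0.2, 1.42] j6~ -1.32
    [0.0, 0.0, -0.638, 0, 0, -0.0] rows 3
```

Key 0 seated and square (wing angle −0.157 vs −0.15). Next key.

Emit:
{"api": "play_rows", "payload": {
  "targets": [0.155, -0.727, 0, 0, 0, 0.43, 0.155, -0.727, 0, 0, 0, 0.43, 0.155, -0.727, 0, 0, 0, 0.43, 0.155, -0.727, 0, 0, 0, 0.43, 0.155, -0.727, 0, 0, 0, 0.43]
}}

```text
clock: 27.15
tool_pos: [0.5515, -0.1933, 0.2027]
orientation: [0.402, 0.916, 0.0, -0.0]
wrist_force: [-0.0, 0.4, 0.6]
grip_width: 0.0468
grip_force: 0.0
```

Emit:
{"api": "play_rows", "payload": {
  "targets": [-0.334, -0.664, 0, 0, 0, 0.43, -0.334, -0.664, 0, 0, 0, 0.43, -0.334, -0.664, 0, 0, 0, 0.43, -0.334, -0.664, 0, 0, 0, 0.43, -0.334, -0.664, 0, 0, 0, 0.43, -0.334, -0.664, 0, 0, 0, 0.43, -0.334, -0.664, 0, 0, 0, 0.43]
}}

```text
clock: 28.02
tool_pos: [0.4995, -0.3314, 0.2033]
orientation: [0.682, 0.731, 0.0, -0.0]
wrist_force: [-0.3, 0.0, -0.4]
grip_width: 0.0468
grip_force: 0.0
```

```bash
python3 - <<'E'
from k import *
print(get_state()["tool_pos"])
k=keys[1];seg((k[0],k[1],.064,k[2]))
E
```

```text
[ 0.49946937 -0.33144667  0.20325619]
[0.498, -0.332, 0.064, 0.066] j6~ -0.65
    [-0.002, -0.006, 0.696, 0, 0, np.float64(0.003)] rows 3
```

Emit:
{"api": "play_rows", "payload": {
  "targets": [-0.002, -0.006, 0.3, 0, 0, 0.003, -0.002, -0.006, 0.6, 0, 0, 0.003, -0.002, -0.006, 0.69, 0, 0, 0.003, -0.002, -0.006, 0.69, 0, 0, 0.003, -0.002, -0.006, 0.69, 0, 0, 0.003, -0.002, -0.006, 0.69, 0, 0, 0.003, -0.002, -0.006, 0.69, 0, 0, 0.003]
}}

```text
clock: 28.9
tool_pos: [0.4988, -0.3332, 0.0671]
orientation: [0.684, 0.729, 0.0, 0.001]
wrist_force: [-0.2, 0.5, 0.7]
grip_width: 0.0468
grip_force: 0.0
```

Emit:
{"api": "play_rows", "payload": {
  "targets": [0, 0, 0, 0, 0, 0, 0, 0, 0, 0, 0, 0, 0, 0, 0, 0, 0, 0, 0, 0, 0, 0, 0, 0, 0, 0, 0, 0, 0, 0],
  "jaw": -1
}}

```text
clock: 29.52
tool_pos: [0.4981, -0.3326, 0.0657]
orientation: [0.684, 0.729, -0.0, 0.0]
wrist_force: [-0.7, 0.2, 5.2]
grip_width: 0.0154
grip_force: 68.7
```

Emit:
{"api": "play_rows", "payload": {
  "targets": [0, 0, -0.3, 0, 0, 0, 0, 0, -0.68, 0, 0, 0, 0, 0, -0.68, 0, 0, 0, 0, 0, -0.68, 0, 0, 0, 0, 0, -0.68, 0, 0, 0]
}}

```text
clock: 30.15
tool_pos: [0.4967, -0.3312, 0.1978]
orientation: [0.685, 0.729, 0.0, -0.003]
wrist_force: [0.0, 0.5, -0.8]
grip_width: 0.0151
grip_force: 69.1
```

Emit:
{"api": "play_rows", "payload": {
  "targets": [0.964, 0.373, 0, 0, 0, 0.069, 0.964, 0.373, 0, 0, 0, 0.069, 0.964, 0.373, 0, 0, 0, 0.069, 0.964, 0.373, 0, 0, 0, 0.069, 0.964, 0.373, 0, 0, 0, 0.069]
}}

```text
clock: 30.78
tool_pos: [0.5596, -0.1341, 0.1991]
orientation: [0.722, 0.692, -0.001, -0.002]
wrist_force: [-0.7, -0.5, -1.4]
grip_width: 0.0153
grip_force: 68.9
```

Emit:
{"api": "play_rows", "payload": {
  "targets": [0.998, 0.267, 0, 0, 0, 0.069, 0.998, 0.267, 0, 0, 0, 0.069, 0.998, 0.267, 0, 0, 0, 0.069, 0.998, 0.267, 0, 0, 0, 0.069, 0.998, 0.267, 0, 0, 0, 0.069, 0.998, 0.267, 0, 0, 0, 0.069]
}}

```text
clock: 31.52
tool_pos: [0.6225, 0.0594, 0.2007]
orientation: [0.76, 0.65, -0.001, -0.0]
wrist_force: [-0.0, 0.0, -2.0]
grip_width: 0.0153
grip_force: 68.8
```

Emit:
{"api": "play_rows", "payload": {
  "targets": [0, 0, 0.37, 0, 0, 0, 0, 0, 0.37, 0, 0, 0, 0, 0, 0.37, 0, 0, 0, 0, 0, 0.37, 0, 0, 0, 0, 0, 0.37, 0, 0, 0, 0, 0, 0.37, 0, 0, 0, 0, 0, 0.37, 0, 0, 0]
}}

```text
clock: 32.4
tool_pos: [0.623, 0.0617, 0.1279]
orientation: [0.759, 0.651, 0.0, 0.0]
wrist_force: [-0.8, -0.6, -1.7]
grip_width: 0.0153
grip_force: 68.8
```

```bash
python3 - <<'E'
from k import *
print(get_state()["tool_pos"])
seg((*slots[1],.0725,-.15))
E
```

```text
[0.62300438 0.06169053 0.12792185]
[0.622, 0.063, 0.072, -0.15] j6~ 0.25
    [0.003, -0.006, 0.277, 0, 0, np.float64(-0.002)] rows 1
```

Emit:
{"api": "play_rows", "payload": {
  "targets": [0.003, -0.006, 0.05, 0, 0, 0, 0.003, -0.006, 0.15, 0, 0, 0, 0.003, -0.006, 0.24, 0, 0, 0, 0.003, -0.006, 0.268, 0, 0, 0, 0.003, -0.006, 0.268, 0, 0, 0, 0.003, -0.006, 0.268, 0, 0, 0]
}}

```text
clock: 33.15
tool_pos: [0.6207, 0.0624, 0.0738]
orientation: [0.759, 0.651, -0.001, -0.001]
wrist_force: [-5.1, 0.7, 4.8]
grip_width: 0.0152
grip_force: 70.0
```

Emit:
{"api": "play_rows", "payload": {
  "targets": [0, 0, 0, 0, 0, -0.5, 0, 0, 0, 0, 0, -0.5, 0, 0, 0, 0, 0, -0.5, 0, 0, 0, 0, 0, -0.5, 0, 0, 0, 0, 0, -0.5, 0, 0, 0, 0, 0, -0.5]
}}

```text
clock: 33.9
tool_pos: [0.6221, 0.0623, 0.0738]
orientation: [0.453, 0.891, 0.0, 0.0]
wrist_force: [1.5, -1.0, 1.7]
grip_width: 0.0151
grip_force: 69.6
```

Emit:
{"api": "play_rows", "payload": {
  "targets": [0, 0, 0, 0, 0, -0.5, 0, 0, 0, 0, 0, -0.5, 0, 0, 0, 0, 0, -0.5, 0, 0, 0, 0, 0, -0.5, 0, 0, 0, 0, 0, -0.5, 0, 0, 0, 0, 0, -0.5, 0, 0, 0, 0, 0, -0.5]
}}

```text
clock: 34.78
tool_pos: [0.6219, 0.0621, 0.0738]
orientation: [0.078, 0.997, -0.0, 0.0]
wrist_force: [-0.1, -1.4, 0.8]
grip_width: 0.0151
grip_force: 69.6
```

Emit:
{"api": "play_rows", "payload": {
  "targets": [0, 0, 0, 0, 0, 0, 0, 0, 0, 0, 0, 0, 0, 0, 0, 0, 0, 0, 0, 0, 0, 0, 0, 0],
  "jaw": 0.1
}}

```text
clock: 35.28
tool_pos: [0.6215, 0.0625, 0.0736]
orientation: [0.077, 0.997, 0.0, -0.0]
wrist_force: [-0.3, 0.3, 0.1]
grip_width: 0.047
grip_force: 0.0
```

Emit:
{"api": "play_rows", "payload": {
  "targets": [0, 0, -0.3, 0, 0, 0, 0, 0, -0.65, 0, 0, 0, 0, 0, -0.65, 0, 0, 0, 0, 0, -0.65, 0, 0, 0, 0, 0, -0.65, 0, 0, 0, 0, 0, -0.65, 0, 0, 0]
}}

```text
clock: 36.02
tool_pos: [0.6205, 0.0624, 0.2012]
orientation: [0.077, 0.997, -0.0, -0.002]
wrist_force: [0.6, 0.7, -0.8]
grip_width: 0.0473
grip_force: 0.0
```

```bash
python3 - <<'E'
from m import *
from k import *
s=get_state();print(s["tool_pos"])
meas("w8",tall=(.09,.12,.571,.01,.11))
cyc(2)
E
```

```text
[0.62053368 0.06240733 0.20122639]
tall
   {'x': 0.5713, 'y': 0.0116, 'ang': 1.416, 'L': 69.0, 'S': 16.0, 'z': 0.1004, 'n': 1834.0, 'mx': 0.5711, 'my': 0.0123}
   {'x': 0.6038, 'y': -0.0526, 'ang': -0.146, 'L': 44.0, 'S': 16.0, 'z': 0.1041, 'n': 1361.0, 'mx': 0.6028, 'my': -0.0503}
   {'x': 0.6235, 'y': 0.0625, 'ang': -0.152, 'L': 44.0, 'S': 16.0, 'z': 0.1044, 'n': 1084.0, 'mx': 0.6219, 'my': 0.0628}
key (0.4068, -0.2662, 0.05) slot [ 0.5215 -0.0395]
[0.407, -0.266, 0.2, 0.05] j6~ -0.63
    [0.403, -0.894, 0.004, 0, 0, np.float64(0.435)] rows 4
    [-0.252, -0.947, 0.004, 0, 0, np.float64(0.435)] rows 4
[0.407, -0.266, 0.064, 0.05] j6~ -0.63
    [0.0, 0.0, 0.68, 0, 0, -0.0] rows 3
[0.407, -0.266, 0.2, 0.05] j6~ -0.63
    [0.0, 0.0, -0.68, 0, 0, -0.0] rows 3
[0.521, -0.04, 0.2, -0.15] j6~ 0.07
    [0.552, 0.315, 0.0, 0, 0, 0.064] rows 3
    [0.58, 0.258, 0.0, 0, 0, 0.064] rows 3
[0.521, -0.04, 0.125, -0.15] j6~ 0.07
    [0.0, 0.0, 0.375, 0, 0, -0.0] rows 2
[0.521, -0.04, 0.072, -0.15] j6~ 0.07
    [0.0, 0.0, 0.262, 0, 0, -0.0] rows 1
[0.521, -0.04, 0.072, 0.635] j6~ -0.71
    [0.0, 0.0, 0.0, 0, 0, -0.5] rows 5
[0.521, -0.04, 0.072, 1.42] j6~ -1.5
    [0.0, 0.0, 0.0, 0, 0, -0.5] rows 5
[0.521, -0.04, 0.2, 1.42] j6~ -1.5
    [0.0, 0.0, -0.638, 0, 0, -0.0] rows 3
```

Two keys done. Third.

Emit:
{"api": "play_rows", "payload": {
  "targets": [0.403, -0.894, 0, 0, 0, 0.435, 0.403, -0.894, 0, 0, 0, 0.435, 0.403, -0.894, 0, 0, 0, 0.435, 0.403, -0.894, 0, 0, 0, 0.435, 0.403, -0.894, 0, 0, 0, 0.435]
}}

```text
clock: 36.7
tool_pos: [0.514, -0.1027, 0.2031]
orientation: [0.407, 0.914, 0.0, -0.001]
wrist_force: [0.8, -0.0, 0.5]
grip_width: 0.047
grip_force: 0.0
```

Emit:
{"api": "play_rows", "payload": {
  "targets": [-0.252, -0.947, 0, 0, 0, 0.435, -0.252, -0.947, 0, 0, 0, 0.435, -0.252, -0.947, 0, 0, 0, 0.435, -0.252, -0.947, 0, 0, 0, 0.435, -0.252, -0.947, 0, 0, 0, 0.435, -0.252, -0.947, 0, 0, 0, 0.435, -0.252, -0.947, 0, 0, 0, 0.435]
}}

```text
clock: 37.58
tool_pos: [0.4084, -0.2652, 0.2036]
orientation: [0.688, 0.726, 0.0, -0.0]
wrist_force: [0.0, 0.8, 0.7]
grip_width: 0.0471
grip_force: 0.0
```

```bash
python3 - <<'E'
from m import *
from k import *
s=get_state();print(s["tool_pos"])
meas("w9",keys=(.085,.11,.453,-.3,.12))
k=keys[2];seg((k[0],k[1],.064,k[2]))
E
```

```text
[ 0.40835878 -0.265244    0.20357292]
keys
   {'x': 0.4063, 'y': -0.266, 'ang': -1.515, 'L': 44.0, 'S': 15.0, 'z': 0.0965, 'n': 964.0, 'mx': 0.4064, 'my': -0.2644}
   {'x': 0.4124, 'y': -0.3409, 'ang': -1.524, 'L': 45.0, 'S': 16.0, 'z': 0.0965, 'n': 845.0, 'mx': 0.4121, 'my': -0.3382}
[0.407, -0.266, 0.064, 0.05] j6~ -0.63
    [-0.004, -0.008, 0.698, 0, 0, np.float64(0.002)] rows 3
```

Emit:
{"api": "play_rows", "payload": {
  "targets": [-0.004, -0.009, 0.3, 0, 0, 0, -0.004, -0.009, 0.6, 0, 0, 0, -0.004, -0.009, 0.69, 0, 0, 0, -0.004, -0.009, 0.69, 0, 0, 0, -0.004, -0.009, 0.69, 0, 0, 0, -0.004, -0.009, 0.69, 0, 0, 0, -0.004, -0.009, 0.69, 0, 0, 0]
}}

```text
clock: 38.5
tool_pos: [0.4066, -0.2677, 0.067]
orientation: [0.689, 0.725, -0.0, 0.001]
wrist_force: [-0.4, -0.4, -0.1]
grip_width: 0.0469
grip_force: 0.0
```

Emit:
{"api": "play_rows", "payload": {
  "targets": [0, 0, 0, 0, 0, 0, 0, 0, 0, 0, 0, 0, 0, 0, 0, 0, 0, 0, 0, 0, 0, 0, 0, 0, 0, 0, 0, 0, 0, 0],
  "jaw": -1
}}

```text
clock: 39.12
tool_pos: [0.4061, -0.2673, 0.0661]
orientation: [0.689, 0.725, -0.0, 0.0]
wrist_force: [-0.2, 1.5, 4.2]
grip_width: 0.0149
grip_force: 68.7
```

Emit:
{"api": "play_rows", "payload": {
  "targets": [0, 0, -0.3, 0, 0, 0, 0, 0, -0.68, 0, 0, 0, 0, 0, -0.68, 0, 0, 0, 0, 0, -0.68, 0, 0, 0, 0, 0, -0.68, 0, 0, 0]
}}

```text
clock: 39.75
tool_pos: [0.4047, -0.2658, 0.1985]
orientation: [0.689, 0.725, 0.0, -0.003]
wrist_force: [-1.0, -0.4, -2.1]
grip_width: 0.0151
grip_force: 69.2
```

Emit:
{"api": "play_rows", "payload": {
  "targets": [0.552, 0.315, 0, 0, 0, 0.064, 0.552, 0.315, 0, 0, 0, 0.064, 0.552, 0.315, 0, 0, 0, 0.064, 0.552, 0.315, 0, 0, 0, 0.064]
}}

```text
clock: 40.25
tool_pos: [0.4624, -0.1531, 0.1995]
orientation: [0.724, 0.69, -0.001, -0.002]
wrist_force: [0.1, 0.4, -1.6]
grip_width: 0.0149
grip_force: 69.0
```

Emit:
{"api": "play_rows", "payload": {
  "targets": [0.58, 0.258, 0, 0, 0, 0.064, 0.58, 0.258, 0, 0, 0, 0.064, 0.58, 0.258, 0, 0, 0, 0.064, 0.58, 0.258, 0, 0, 0, 0.064, 0.58, 0.258, 0, 0, 0, 0.064]
}}

```text
clock: 40.88
tool_pos: [0.52, -0.0421, 0.2012]
orientation: [0.759, 0.651, -0.0, -0.0]
wrist_force: [-0.3, -0.4, -2.2]
grip_width: 0.0152
grip_force: 69.2
```

Emit:
{"api": "play_rows", "payload": {
  "targets": [0, 0, 0.37, 0, 0, 0, 0, 0, 0.37, 0, 0, 0, 0, 0, 0.37, 0, 0, 0, 0, 0, 0.37, 0, 0, 0, 0, 0, 0.37, 0, 0, 0, 0, 0, 0.37, 0, 0, 0, 0, 0, 0.37, 0, 0, 0]
}}

```text
clock: 41.75
tool_pos: [0.5209, -0.0404, 0.1283]
orientation: [0.758, 0.652, 0.0, 0.0]
wrist_force: [-0.2, 0.3, -1.7]
grip_width: 0.0152
grip_force: 69.1
```

```bash
python3 - <<'E'
from k import *
print(get_state()["tool_pos"])
seg((*slots[2],.0735,-.15))
E
```

```text
[ 0.52091608 -0.04041858  0.12827271]
[0.521, -0.04, 0.074, -0.15] j6~ 0.07
    [0.005, 0.002, 0.274, 0, 0, np.float64(-0.0)] rows 1
```

Emit:
{"api": "play_rows", "payload": {
  "targets": [0, 0.002, 0.05, 0, 0, 0, 0, 0.002, 0.15, 0, 0, 0, 0, 0.002, 0.24, 0, 0, 0, 0, 0.002, 0.268, 0, 0, 0, 0, 0.002, 0.268, 0, 0, 0, 0, 0.002, 0.268, 0, 0, 0]
}}

```text
clock: 42.5
tool_pos: [0.5209, -0.0404, 0.0742]
orientation: [0.758, 0.652, -0.0, -0.0]
wrist_force: [-1.8, 1.5, 1.5]
grip_width: 0.0148
grip_force: 69.8
```

Emit:
{"api": "play_rows", "payload": {
  "targets": [0, 0, 0, 0, 0, -0.5, 0, 0, 0, 0, 0, -0.5, 0, 0, 0, 0, 0, -0.5, 0, 0, 0, 0, 0, -0.5, 0, 0, 0, 0, 0, -0.5, 0, 0, 0, 0, 0, -0.5]
}}

```text
clock: 43.25
tool_pos: [0.5214, -0.0404, 0.0742]
orientation: [0.452, 0.892, 0.0, 0.0]
wrist_force: [0.4, 1.5, -0.5]
grip_width: 0.0148
grip_force: 69.6
```

Emit:
{"api": "play_rows", "payload": {
  "targets": [0, 0, 0, 0, 0, -0.5, 0, 0, 0, 0, 0, -0.5, 0, 0, 0, 0, 0, -0.5, 0, 0, 0, 0, 0, -0.5, 0, 0, 0, 0, 0, -0.5, 0, 0, 0, 0, 0, -0.5, 0, 0, 0, 0, 0, -0.5]
}}

```text
clock: 44.12
tool_pos: [0.5211, -0.0407, 0.0742]
orientation: [0.076, 0.997, -0.0, 0.0]
wrist_force: [0.3, -0.0, 0.7]
grip_width: 0.0152
grip_force: 69.6
```

Emit:
{"api": "play_rows", "payload": {
  "targets": [0, 0, 0, 0, 0, 0, 0, 0, 0, 0, 0, 0, 0, 0, 0, 0, 0, 0, 0, 0, 0, 0, 0, 0],
  "jaw": 0.1
}}

```text
clock: 44.62
tool_pos: [0.5211, -0.0405, 0.0741]
orientation: [0.075, 0.997, 0.0, 0.0]
wrist_force: [-0.1, 0.6, -0.2]
grip_width: 0.047
grip_force: 0.0
```

Emit:
{"api": "play_rows", "payload": {
  "targets": [0, 0, -0.3, 0, 0, 0, 0, 0, -0.65, 0, 0, 0, 0, 0, -0.65, 0, 0, 0, 0, 0, -0.65, 0, 0, 0, 0, 0, -0.65, 0, 0, 0, 0, 0, -0.65, 0, 0, 0]
}}

```text
clock: 45.38
tool_pos: [0.5199, -0.0402, 0.2019]
orientation: [0.075, 0.997, 0.0, -0.002]
wrist_force: [-1.1, -0.8, -0.6]
grip_width: 0.047
grip_force: 0.0
```

```bash
python3 - <<'E'
from m import *
from k import *
s=get_state();print(s["tool_pos"])
meas("w10",tall=(.09,.12,.571,.01,.11))
cyc(3)
E
```

```text
[ 0.51994994 -0.04022089  0.2018784 ]
tall
   {'x': 0.5213, 'y': -0.0398, 'ang': -0.151, 'L': 44.0, 'S': 16.0, 'z': 0.1044, 'n': 1057.0, 'mx': 0.5195, 'my': -0.0397}
   {'x': 0.6036, 'y': -0.0533, 'ang': -0.152, 'L': 44.0, 'S': 15.0, 'z': 0.1044, 'n': 906.0, 'mx': 0.6003, 'my': -0.0528}
   {'x': 0.5736, 'y': 0.0277, 'ang': 1.417, 'L': 37.0, 'S': 16.0, 'z': 0.1002, 'n': 694.0, 'mx': 0.5714, 'my': 0.0304}
   {'x': 0.567, 'y': -0.0136, 'ang': 1.415, 'L': 20.0, 'S': 16.0, 'z': 0.1002, 'n': 448.0, 'mx': 0.5655, 'my': -0.0144}
   {'x': 0.6082, 'y': 0.0609, 'ang': -0.923, 'L': 24.0, 'S': 14.0, 'z': 0.1017, 'n': 364.0, 'mx': 0.6063, 'my': 0.0619}
key (0.4124, -0.3402, 0.025) slot [0.5389 0.0751]
[0.412, -0.34, 0.2, 0.025] j6~ -0.71
    [0.154, -0.782, 0.006, 0, 0, np.float64(0.444)] rows 4
    [-0.384, -0.698, 0.006, 0, 0, np.float64(0.444)] rows 4
[0.412, -0.34, 0.064, 0.025] j6~ -0.71
    [0.0, 0.0, 0.68, 0, 0, -0.0] rows 3
[0.412, -0.34, 0.2, 0.025] j6~ -0.71
    [0.0, 0.0, -0.68, 0, 0, -0.0] rows 3
[0.539, 0.075, 0.2, -0.15] j6~ 0.29
    [0.687, 0.228, 0.0, 0, 0, 0.037] rows 3
    [0.699, 0.188, 0.0, 0, 0, 0.037] rows 3
    [0.709, 0.147, 0.0, 0, 0, 0.037] rows 3
[0.539, 0.075, 0.125, -0.15] j6~ 0.29
    [0.0, 0.0, 0.375, 0, 0, -0.0] rows 2
[0.539, 0.075, 0.072, -0.15] j6~ 0.29
    [0.0, 0.0, 0.262, 0, 0, -0.0] rows 1
[0.539, 0.075, 0.072, 0.635] j6~ -0.5
    [0.0, 0.0, 0.0, 0, 0, -0.5] rows 5
[0.539, 0.075, 0.072, 1.42] j6~ -1.28
    [0.0, 0.0, 0.0, 0, 0, -0.5] rows 5
[0.539, 0.075, 0.2, 1.42] j6~ -1.28
    [0.0, 0.0, -0.638, 0, 0, -0.0] rows 3
```

Emit:
{"api": "play_rows", "payload": {
  "targets": [0.154, -0.782, 0, 0, 0, 0.44, 0.154, -0.782, 0, 0, 0, 0.44, 0.154, -0.782, 0, 0, 0, 0.44, 0.154, -0.782, 0, 0, 0, 0.44, 0.154, -0.782, 0, 0, 0, 0.44]
}}

```text
clock: 46.05
tool_pos: [0.4666, -0.1908, 0.2033]
orientation: [0.408, 0.913, 0.0, -0.001]
wrist_force: [-0.2, -0.3, 0.3]
grip_width: 0.0471
grip_force: 0.0
```

Emit:
{"api": "play_rows", "payload": {
  "targets": [-0.384, -0.698, 0, 0, 0, 0.44, -0.384, -0.698, 0, 0, 0, 0.44, -0.384, -0.698, 0, 0, 0, 0.44, -0.384, -0.698, 0, 0, 0, 0.44, -0.384, -0.698, 0, 0, 0, 0.44, -0.384, -0.698, 0, 0, 0, 0.44, -0.384, -0.698, 0, 0, 0, 0.44]
}}

```text
clock: 46.92
tool_pos: [0.4145, -0.3401, 0.2041]
orientation: [0.693, 0.721, 0.0, -0.0]
wrist_force: [0.3, -0.5, 0.7]
grip_width: 0.0467
grip_force: 0.0
```

```bash
python3 - <<'E'
from m import *
from k import *
s=get_state();print(s["tool_pos"])
meas("w11",keys=(.085,.11,.453,-.3,.12))
k=keys[3];seg((k[0],k[1],.064,k[2]+.01))
E
```

```text
[ 0.41447521 -0.3401142   0.20405109]
keys
   {'x': 0.4123, 'y': -0.3409, 'ang': -1.528, 'L': 44.0, 'S': 16.0, 'z': 0.0965, 'n': 978.0, 'mx': 0.4124, 'my': -0.3397}
[0.412, -0.34, 0.064, 0.035] j6~ -0.72
    [0.0, -0.01, 0.701, 0, 0, np.float64(0.003)] rows 3
```

Emit:
{"api": "play_rows", "payload": {
  "targets": [0, -0.01, 0.3, 0, 0, 0, 0, -0.01, 0.6, 0, 0, 0, 0, -0.01, 0.69, 0, 0, 0, 0, -0.01, 0.69, 0, 0, 0, 0, -0.01, 0.69, 0, 0, 0, 0, -0.01, 0.69, 0, 0, 0, 0, -0.01, 0.69, 0, 0, 0]
}}

```text
clock: 47.85
tool_pos: [0.4128, -0.3417, 0.0677]
orientation: [0.694, 0.72, -0.0, 0.001]
wrist_force: [-0.1, -0.4, 0.2]
grip_width: 0.0471
grip_force: 0.0
```

Emit:
{"api": "play_rows", "payload": {
  "targets": [0, 0, 0, 0, 0, 0, 0, 0, 0, 0, 0, 0, 0, 0, 0, 0, 0, 0, 0, 0, 0, 0, 0, 0, 0, 0, 0, 0, 0, 0],
  "jaw": -1
}}

```text
clock: 48.48
tool_pos: [0.4124, -0.341, 0.0665]
orientation: [0.694, 0.72, 0.0, 0.0]
wrist_force: [0.7, 2.3, 5.0]
grip_width: 0.015
grip_force: 69.0
```

Emit:
{"api": "play_rows", "payload": {
  "targets": [0, 0, -0.3, 0, 0, 0, 0, 0, -0.68, 0, 0, 0, 0, 0, -0.68, 0, 0, 0, 0, 0, -0.68, 0, 0, 0, 0, 0, -0.68, 0, 0, 0]
}}

```text
clock: 49.1
tool_pos: [0.4109, -0.3394, 0.1987]
orientation: [0.694, 0.72, 0.0, -0.003]
wrist_force: [-0.0, 0.9, -2.9]
grip_width: 0.0148
grip_force: 69.1
```

Emit:
{"api": "play_rows", "payload": {
  "targets": [0.687, 0.228, 0, 0, 0, 0.039, 0.687, 0.228, 0, 0, 0, 0.039, 0.687, 0.228, 0, 0, 0, 0.039, 0.687, 0.228, 0, 0, 0, 0.039]
}}

```text
clock: 49.6
tool_pos: [0.4516, -0.1997, 0.1993]
orientation: [0.714, 0.7, -0.0, -0.002]
wrist_force: [0.2, -0.1, -1.2]
grip_width: 0.0151
grip_force: 68.9
```

Emit:
{"api": "play_rows", "payload": {
  "targets": [0.699, 0.188, 0, 0, 0, 0.039, 0.699, 0.188, 0, 0, 0, 0.039, 0.699, 0.188, 0, 0, 0, 0.039, 0.699, 0.188, 0, 0, 0, 0.039]
}}

```text
clock: 50.1
tool_pos: [0.4929, -0.0624, 0.2005]
orientation: [0.736, 0.677, -0.001, -0.001]
wrist_force: [0.1, 0.3, -2.0]
grip_width: 0.0145
grip_force: 68.9
```

Emit:
{"api": "play_rows", "payload": {
  "targets": [0.709, 0.147, 0, 0, 0, 0.039, 0.709, 0.147, 0, 0, 0, 0.039, 0.709, 0.147, 0, 0, 0, 0.039, 0.709, 0.147, 0, 0, 0, 0.039, 0.709, 0.147, 0, 0, 0, 0.039]
}}

```text
clock: 50.72
tool_pos: [0.5344, 0.0741, 0.2015]
orientation: [0.757, 0.653, -0.001, -0.0]
wrist_force: [0.2, 0.6, -1.6]
grip_width: 0.015
grip_force: 68.9
```

Emit:
{"api": "play_rows", "payload": {
  "targets": [0, 0, 0.37, 0, 0, 0, 0, 0, 0.37, 0, 0, 0, 0, 0, 0.37, 0, 0, 0, 0, 0, 0.37, 0, 0, 0, 0, 0, 0.37, 0, 0, 0, 0, 0, 0.37, 0, 0, 0, 0, 0, 0.37, 0, 0, 0]
}}

```text
clock: 51.6
tool_pos: [0.5349, 0.076, 0.1286]
orientation: [0.757, 0.654, 0.0, 0.0]
wrist_force: [0.6, 0.4, -3.0]
grip_width: 0.015
grip_force: 68.9
```

```bash
python3 - <<'E'
from k import *
print(get_state()["tool_pos"])
seg((*slots[3],.0735,-.15))
E
```

```text
[0.53490267 0.07596419 0.12864116]
[0.539, 0.075, 0.074, -0.15] j6~ 0.29
    [-0.001, 0.02, 0.276, 0, 0, np.float64(0.003)] rows 1
```

Emit:
{"api": "play_rows", "payload": {
  "targets": [0, 0.02, 0, 0, 0, 0.003, 0, 0.02, 0, 0, 0, 0.003, 0, 0.02, 0.05, 0, 0, 0.003, 0, 0.02, 0.15, 0, 0, 0.003, 0, 0.02, 0.24, 0, 0, 0.003, 0, 0.02, 0.268, 0, 0, 0.003, 0, 0.02, 0.268, 0, 0, 0.003, 0, 0.02, 0.268, 0, 0, 0.003]
}}

```text
clock: 52.6
tool_pos: [0.5385, 0.0753, 0.0745]
orientation: [0.758, 0.652, -0.0, -0.0]
wrist_force: [-1.7, -0.4, 1.1]
grip_width: 0.0152
grip_force: 69.4
```

Emit:
{"api": "play_rows", "payload": {
  "targets": [0, 0, 0, 0, 0, -0.5, 0, 0, 0, 0, 0, -0.5, 0, 0, 0, 0, 0, -0.5, 0, 0, 0, 0, 0, -0.5, 0, 0, 0, 0, 0, -0.5, 0, 0, 0, 0, 0, -0.5]
}}

```text
clock: 53.35
tool_pos: [0.5389, 0.0754, 0.0746]
orientation: [0.452, 0.892, 0.0, 0.0]
wrist_force: [0.2, 0.8, -1.5]
grip_width: 0.0152
grip_force: 69.3
```

Emit:
{"api": "play_rows", "payload": {
  "targets": [0, 0, 0, 0, 0, -0.5, 0, 0, 0, 0, 0, -0.5, 0, 0, 0, 0, 0, -0.5, 0, 0, 0, 0, 0, -0.5, 0, 0, 0, 0, 0, -0.5, 0, 0, 0, 0, 0, -0.5, 0, 0, 0, 0, 0, -0.5]
}}

```text
clock: 54.22
tool_pos: [0.5388, 0.0751, 0.0745]
orientation: [0.076, 0.997, -0.0, 0.0]
wrist_force: [-0.2, -0.8, 0.3]
grip_width: 0.0153
grip_force: 69.3
```

Emit:
{"api": "play_rows", "payload": {
  "targets": [0, 0, 0, 0, 0, 0, 0, 0, 0, 0, 0, 0, 0, 0, 0, 0, 0, 0, 0, 0, 0, 0, 0, 0],
  "jaw": 0.1
}}

```text
clock: 54.72
tool_pos: [0.5387, 0.0753, 0.0746]
orientation: [0.075, 0.997, 0.0, 0.0]
wrist_force: [0.0, -0.1, -0.4]
grip_width: 0.0471
grip_force: 0.0
```

Emit:
{"api": "play_rows", "payload": {
  "targets": [0, 0, -0.3, 0, 0, 0, 0, 0, -0.9, 0, 0, 0, 0, 0, -0.9, 0, 0, 0, 0, 0, -0.9, 0, 0, 0, 0, 0, -0.9, 0, 0, 0, 0, 0, -0.9, 0, 0, 0]
}}

```text
clock: 55.48
tool_pos: [0.5375, 0.0753, 0.2522]
orientation: [0.075, 0.997, -0.0, -0.002]
wrist_force: [1.6, -0.3, 0.2]
grip_width: 0.0467
grip_force: 0.0
```

```bash
python3 - <<'E'
from m import *
s=get_state();print(s["tool_pos"])
meas("w12",tall=(.09,.12,.571,.01,.11),dial=(.085,.105,.622,.278,.06))
seg((.622,.22,.25,1.57),(.622,.22,.25,-.1))
E
```

```text
[0.53753386 0.07532124 0.2521604 ]
tall
   {'x': 0.5711, 'y': 0.0115, 'ang': 1.421, 'L': 69.0, 'S': 16.0, 'z': 0.1004, 'n': 1186.0, 'mx': 0.57, 'my': 0.0121}
   {'x': 0.521, 'y': -0.0392, 'ang': -0.155, 'L': 44.0, 'S': 17.0, 'z': 0.1042, 'n': 945.0, 'mx': 0.5203, 'my': -0.0373}
   {'x': 0.5398, 'y': 0.0754, 'ang': -0.151, 'L': 43.0, 'S': 15.0, 'z': 0.1044, 'n': 731.0, 'mx': 0.5385, 'my': 0.0757}
   {'x': 0.6041, 'y': -0.0528, 'ang': -0.152, 'L': 44.0, 'S': 17.0, 'z': 0.1043, 'n': 726.0, 'mx': 0.5999, 'my': -0.0511}
   {'x': 0.6227, 'y': 0.0627, 'ang': -0.152, 'L': 44.0, 'S': 16.0, 'z': 0.1044, 'n': 652.0, 'mx': 0.62, 'my': 0.0628}
dial
   {'x': 0.6245, 'y': 0.2769, 'ang': 0.073, 'L': 52.0, 'S': 14.0, 'z': 0.094, 'n': 780.0, 'mx': 0.623, 'my': 0.2752}
[0.622, 0.22, 0.25, 1.57] j6~ -1.23
    [-0.309, 0.779, 0.011, 0, 0, np.float64(-0.095)] rows 3
[0.622, 0.22, 0.25, -0.1] j6~ 0.44
    [0.0, 0.0, 0.0, 0, 0, 0.532] rows 5
    [0.0, 0.0, 0.0, 0, 0, 0.532] rows 5
```

All four keys are seated and square. Now the dial.

```bash
python3 -c "
from p import *
seg((.6,.265,.25,1.644))"
```

```text
[0.6, 0.265, 0.25, 1.644] j6~ -1.23
    [-0.166, 0.984, 0.011, 0, 0, np.float64(-0.143)] rows 4
```

Emit:
{"api": "play_rows", "payload": {
  "targets": [-0.166, 0.984, 0.01, 0, 0, -0.143, -0.166, 0.984, 0.01, 0, 0, -0.143, -0.166, 0.984, 0.01, 0, 0, -0.143, -0.166, 0.984, 0.01, 0, 0, -0.143, -0.166, 0.984, 0.01, 0, 0, -0.143, -0.166, 0.984, 0.01, 0, 0, -0.143]
}}

```text
clock: 56.28
tool_pos: [0.6007, 0.2635, 0.2519]
orientation: [-0.036, 0.999, -0.0, -0.001]
wrist_force: [0.8, -0.6, -0.2]
grip_width: 0.0469
grip_force: 0.0
```

```bash
python3 - <<'E'
from m import *
print(get_state()["tool_pos"])
im,W=meas("w13",dial=(.085,.105,.622,.278,.06),con=(.035,.045,.622,.278,.09))
for l in("mark","pointer","dial_grip"): print(l,[(np.round(b["position"],4),b["score"]) for b in boxes_of(l,"wrist")][:3])
# orthographic top-down remap around the console, 0.25 mm/px is too fine: 0.4 mm
m=(np.hypot(W[...,0]-.622,W[...,1]-.278)<.075);v,u=np.nonzero(m)
cr=im[v.min():v.max(),u.min():u.max()];print("crop origin",u.min(),v.min(),cr.shape)
cv2.imwrite("pics/c13.png",cv2.resize(cv2.cvtColor(cr,cv2.COLOR_RGB2BGR),None,fx=4,fy=4,interpolation=cv2.INTER_CUBIC)[:600,:800])
E
```

```text
[0.60070354 0.26352889 0.25189903]
dial
   {'x': 0.6243, 'y': 0.2774, 'ang': 0.048, 'L': 51.0, 'S': 14.0, 'z': 0.0944, 'n': 689.0, 'mx': 0.6233, 'my': 0.2772}
con
   {'x': 0.6247, 'y': 0.2768, 'ang': 0.114, 'L': 100.0, 'S': 99.0, 'z': 0.0419, 'n': 5028.0, 'mx': 0.6188, 'my': 0.2767}
mark [(array([0.6176, 0.2719, 0.0455]), 0.94)]
pointer [(array([0.624 , 0.2742, 0.0629]), 0.8), (array([0.5415, 0.0802, 0.0934]), 0.47)]
dial_grip [(array([0.6181, 0.2725, 0.0622]), 0.85), (array([0.5456, 0.0815, 0.0949]), 0.18)]
crop origin 0 117 (266, 511, 3)
```

View pics/c13.png

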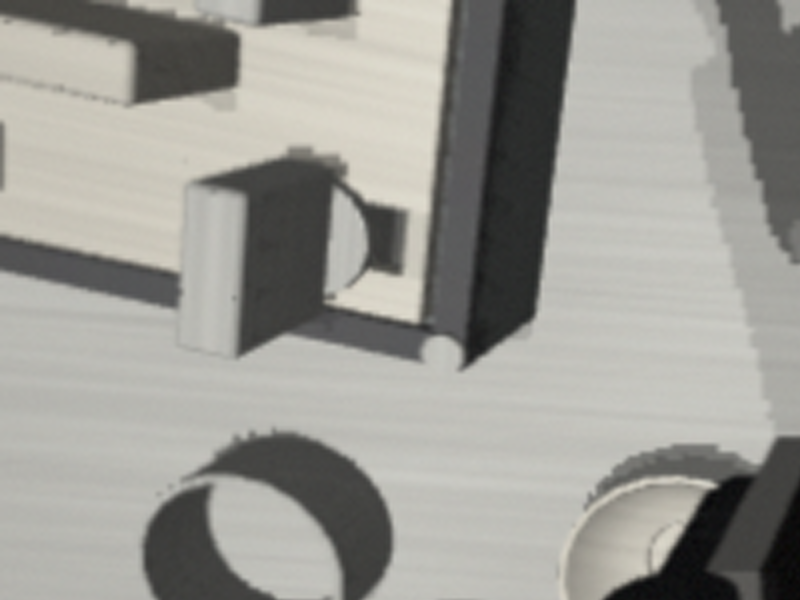

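The crop caught the bed instead. I'll rectify the console area to a top-down view at ring height.

```bash
cat > o.py <<'E'
from m import *
def ortho(im,st,cx,cy,z,half=.06,n=300):
    c=calibration("wrist");H=np.array(c["hand_eye"]);T=np.eye(4);T[:3,:3]=R.from_quat(st["orientation"]).as_matrix();T[:3,3]=st["tool_pos"]
    M=np.linalg.inv(T@H)
    g=np.linspace(-half,half,n);yy,xx=np.meshgrid(cy-g,cx-g)   # rows: +x up, cols: +y left
    P=np.stack([xx,yy,np.full_like(xx,z)],-1).reshape(-1,3)
    uv=cv2.projectPoints(P,cv2.Rodrigues(M[:3,:3])[0],M[:3,3],np.array(c["camera_matrix"]),np.array(c["dist_coeffs"]))[0].reshape(n,n,2).astype(np.float32)
    return cv2.remap(im,uv[...,0],uv[...,1],cv2.INTER_CUBIC)
E
python3 - <<'E'
from o import *
im=np.load("pics/w13.npz")["im"];s=get_state()
o=np.hstack([ortho(im,s,.6243,.277,z) for z in(.044,.096)])
cv2.imwrite("pics/o13.png",cv2.cvtColor(cv2.resize(o,(800,400)),cv2.COLOR_RGB2BGR))
E
```

```text
(no output)
```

View pics/o13.png

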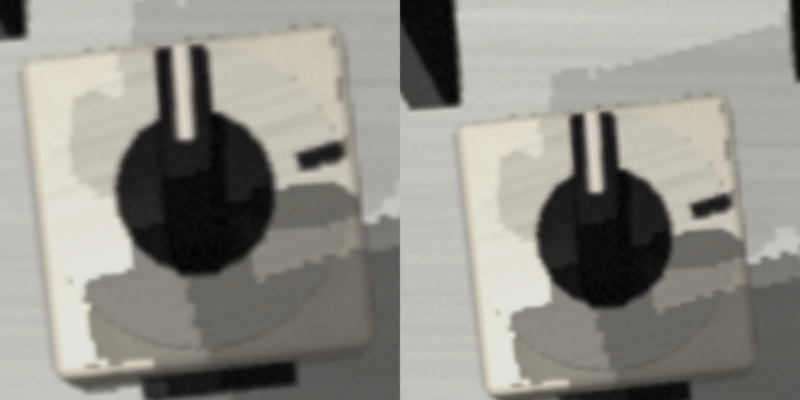

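Mark at px (321,156) in the left view: 38.6 mm from the axis at angle −1.222 rad. Pointer at the +x end at about 0.055 rad, so the dial needs about 1.28 rad clockwise.

```bash
python3 -c "
from p import *
print(get_state()['tool_pos'])
seg((.6244,.2772,.12,1.626),(.6244,.2772,.064,1.626),(.6244,.2772,.064,.349),(.6244,.2772,.25,.349))"
```

```text
[0.60104253 0.26365532 0.25286484]
[0.624, 0.277, 0.12, 1.626] j6~ -1.21
    [-0.121, 0.059, 0.664, 0, 0, np.float64(0.011)] rows 3
[0.624, 0.277, 0.064, 1.626] j6~ -1.21
    [0.0, 0.0, 0.28, 0, 0, -0.0] rows 1
[0.624, 0.277, 0.064, 0.349] j6~ 0.07
    [0.0, 0.0, 0.0, 0, 0, 0.813] rows 7
[0.624, 0.277, 0.25, 0.349] j6~ 0.07
    [0.0, 0.0, -0.93, 0, 0, -0.0] rows 4
```

Emit:
{"api": "play_rows", "payload": {
  "targets": [-0.121, 0.059, 0.3, 0, 0, 0.011, -0.121, 0.059, 0.66, 0, 0, 0.011, -0.121, 0.059, 0.66, 0, 0, 0.011, -0.121, 0.059, 0.66, 0, 0, 0.011, -0.121, 0.059, 0.66, 0, 0, 0.011, -0.121, 0.059, 0.66, 0, 0, 0.011]
}}

```text
clock: 57.22
tool_pos: [0.626, 0.2789, 0.1241]
orientation: [-0.028, 1.0, 0.001, 0.003]
wrist_force: [-0.8, 0.6, 0.6]
grip_width: 0.0469
grip_force: 0.0
```

Emit:
{"api": "play_rows", "payload": {
  "targets": [0, 0, 0.28, 0, 0, 0, 0, 0, 0.28, 0, 0, 0, 0, 0, 0.28, 0, 0, 0, 0, 0, 0.28, 0, 0, 0, 0, 0, 0.28, 0, 0, 0]
}}

```text
clock: 57.85
tool_pos: [0.6255, 0.2788, 0.0668]
orientation: [-0.028, 1.0, 0.0, 0.002]
wrist_force: [0.2, 0.4, 0.9]
grip_width: 0.047
grip_force: 0.0
```

Emit:
{"api": "play_rows", "payload": {
  "targets": [0, 0, 0, 0, 0, 0, 0, 0, 0, 0, 0, 0, 0, 0, 0, 0, 0, 0, 0, 0, 0, 0, 0, 0, 0, 0, 0, 0, 0, 0],
  "jaw": -1,
  "squeeze": 30
}}

```text
clock: 58.48
tool_pos: [0.6245, 0.2771, 0.0651]
orientation: [-0.028, 1.0, -0.001, -0.0]
wrist_force: [-1.3, -5.5, 4.3]
grip_width: 0.0132
grip_force: 35.2
```

Emit:
{"api": "play_rows", "payload": {
  "targets": [0, 0, 0, 0, 0, 0.813, 0, 0, 0, 0, 0, 0.813, 0, 0, 0, 0, 0, 0.813, 0, 0, 0, 0, 0, 0.813, 0, 0, 0, 0, 0, 0.813, 0, 0, 0, 0, 0, 0.813, 0, 0, 0, 0, 0, 0.813, 0, 0, 0, 0, 0, 0.813]
}}

```text
clock: 59.48
tool_pos: [0.6247, 0.2772, 0.0652]
orientation: [0.573, 0.82, -0.001, 0.001]
wrist_force: [-1.7, -4.5, 4.0]
grip_width: 0.0137
grip_force: 35.2
```

Emit:
{"api": "play_rows", "payload": {
  "targets": [0, 0, 0, 0, 0, 0, 0, 0, 0, 0, 0, 0, 0, 0, 0, 0, 0, 0, 0, 0, 0, 0, 0, 0]
}}

```text
clock: 59.98
tool_pos: [0.6247, 0.2772, 0.0652]
orientation: [0.572, 0.82, -0.001, 0.001]
wrist_force: [-0.6, -5.0, 4.0]
grip_width: 0.0133
grip_force: 35.2
```

Emit:
{"api": "play_rows", "payload": {
  "targets": [0, 0, 0, 0, 0, 0, 0, 0, 0, 0, 0, 0, 0, 0, 0, 0, 0, 0, 0, 0, 0, 0, 0, 0],
  "jaw": 0.1
}}

```text
clock: 60.48
tool_pos: [0.6242, 0.2787, 0.0644]
orientation: [0.573, 0.82, 0.0, -0.0]
wrist_force: [-0.0, 0.1, 0.2]
grip_width: 0.0471
grip_force: 0.0
```

Emit:
{"api": "play_rows", "payload": {
  "targets": [0, 0, -0.3, 0, 0, 0, 0, 0, -0.95, 0, 0, 0, 0, 0, -0.95, 0, 0, 0, 0, 0, -0.95, 0, 0, 0, 0, 0, -0.95, 0, 0, 0, 0, 0, -0.95, 0, 0, 0]
}}

```text
clock: 61.22
tool_pos: [0.6231, 0.2781, 0.2514]
orientation: [0.573, 0.82, -0.002, -0.002]
wrist_force: [0.1, 0.1, -0.5]
grip_width: 0.0467
grip_force: 0.0
```

```bash
python3 - <<'E'
from o import *
s=get_state();print(s["tool_pos"],s["wrist_force"])
im,W=meas("w14",dial=(.085,.105,.622,.278,.06))
o=np.hstack([ortho(im,s,.6243,.277,z) for z in(.044,.096)])
cv2.imwrite("pics/o14.png",cv2.cvtColor(cv2.resize(o,(800,400)),cv2.COLOR_RGB2BGR))
im,W=look("top","top4")
print(rects(W,.09,.12,.571,.01,.11)[:5]);print(rects(W,.03,.06,.43,.52,.09)[:1])
print(rects(W,.049,.063,.57,.01,.15)[:1])
E
```

```text
[0.62309984 0.27813745 0.25139258] [ 0.09939956  0.14650977 -0.46061481]
dial
   {'x': 0.6247, 'y': 0.2783, 'ang': -1.222, 'L': 52.0, 'S': 13.0, 'z': 0.0945, 'n': 721.0, 'mx': 0.6243, 'my': 0.2792}
[{'x': 0.569, 'y': 0.0095, 'ang': np.float64(1.432), 'L': 69, 'S': 17, 'z': 0.101, 'n': 119, 'mx': 0.5685, 'my': 0.0091}, {'x': 0.6205, 'y': 0.0613, 'ang': np.float64(-0.191), 'L': 44, 'S': 16, 'z': 0.105, 'n': 77, 'mx': 0.6195, 'my': 0.061}, {'x': 0.5371, 'y': 0.0745, 'ang': np.float64(-0.147), 'L': 43, 'S': 16, 'z': 0.1049, 'n': 75, 'mx': 0.5361, 'my': 0.0738}, {'x': 0.6012, 'y': -0.0546, 'ang': np.float64(-0.161), 'L': 44, 'S': 16, 'z': 0.1052, 'n': 70, 'mx': 0.6009, 'my': -0.0546}, {'x': 0.5189, 'y': -0.0412, 'ang': np.float64(-0.146), 'L': 43, 'S': 16, 'z': 0.1052, 'n': 70, 'mx': 0.5181, 'my': -0.0409}]
[{'x': 0.4248, 'y': 0.5274, 'ang': np.float64(-1.273), 'L': 63, 'S': 18, 'z': 0.0437, 'n': 109, 'mx': 0.4242, 'my': 0.5272}]
[{'x': 0.5684, 'y': 0.0101, 'ang': np.float64(1.427), 'L': 207, 'S': 158, 'z': 0.0569, 'n': 2134, 'mx': 0.5657, 'my': 0.0103}]
```

View pics/o14.png

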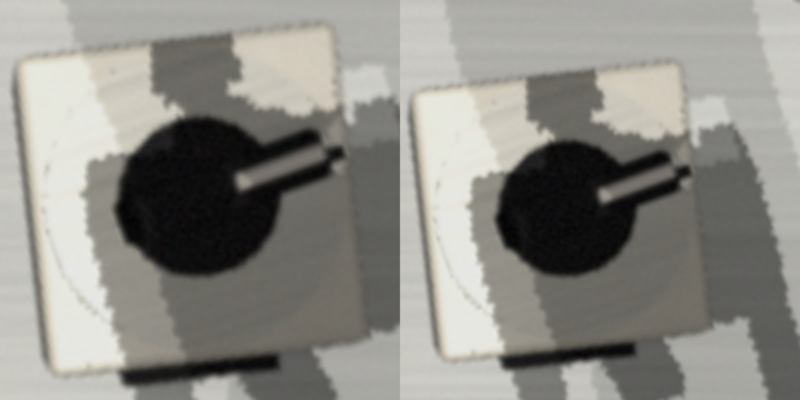

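View pics/top4.png

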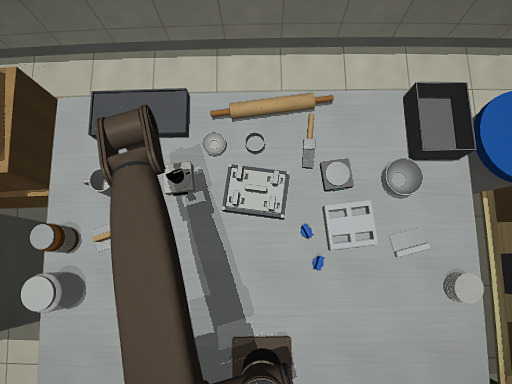

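The pointer meets the mark (px 332,153), the plate holds four square keys, the stand is empty, and the presser lies flat at (0.43, 0.52). The bystanders have not moved.

```bash
python3 -c "
from station import *
print(job_done())"
```

```text
the job is handed in; nothing more can be done
None
```

The job is handed in, but no verdict came back: by my last pictures the presser is flat on the bench, the plate is home and locked with four square keys, the dial pointer is at the mark and the gripper is clear.

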